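Close the sample clamping jig

TASK

Close the clamping jig: pick up its loose steel cover by the black handle, enter it upturned nose first at the open end of the jig's channel and slide it under the bridge until its hole drops over the locating pin hidden there and it lies flat on the deck. Then press the sprung handle down most of the way and finish while still holding it pressed down, without letting go. Leave the small things standing on the table where they are.

Things in the scene. Friction and masses are not known exactly. Their poses are not given: they have to be found in the camera images.
- jig: clamping jig, fixed to the table: aluminium base 177 x 84 mm, 12 mm high (its top is the deck), x = -131 to +46 mm. Origin on the table under the centre of the bridge; x runs along the channel from its open end to the bridge, z up. The bridge is a bar across the channel, x = -22 to +22 mm, underside 24 mm and top 32 mm above the deck, on two posts outside the rails.
- jig_seat (a point): point on the deck under the bridge's centre, jig's axes. Near it stands a fixed steel pin, 10 mm across, 5 mm high, bevelled top, on the channel's centre line but anywhere from 8 mm before (-x) to 8 mm past this point: different each time, not reported, to be found by sliding. The cover cannot lie flat here unless its hole is on the pin.
- jig_mouth (a point): middle of the channel's open end, on the deck 116 mm before jig_seat, jig's axes. From here two steel side rails, 8 mm high above the deck, guide the cover: about 61 mm apart at the mouth, narrowing within 40 mm to 51.4 mm, then parallel through the bridge.
- cover: loose cover, 0.3 kg or so: steel plate 48 mm wide, 10 mm thick, flat on the table at the start, black handle up. Origin at the underside below the handle's axis; x points from the handle to the nose, z up. The plate reaches from x = -40 to +84 mm, then an upturned nose to +103 mm whose underside rises 6 mm: it climbs the pin at 10 to 20 N of push, or with ease if raised a little.
- cover_hole (a point): centre, at the underside, of the round 14 mm hole through the plate, on its centre line 62 mm ahead (+x) of the handle's axis; cover's axes.
- handle_grip (a point): the point to grip: on the handle's axis, 44 mm above the plate's underside while the handle is up. The handle is a black block 16 mm wide across (cover's y), 26 mm along (x), from 23 to 55 mm above the underside.
- handle (a joint): the handle's travel towards the plate against its spring: 0 up, 0.008 m fully down (stop). It pushes back with 4 N at the start of its travel and 12 N at the end, and springs up by itself.
- vial_1: bystander, to be left alone: white plastic sample vial, 33 mm wide, 64 high, upright; origin at the centre of its underside
- vial_2: bystander, to be left alone: white plastic sample vial, 33 mm wide, 64 high, upright; origin at the centre of its underside
- sample_cap: bystander, to be left alone: small white vial, 20 mm wide, 37 high, upright; origin at the centre of its underside
- stopper: bystander, to be left alone: red-brown rubber stopper, 28 mm wide, 26 high; origin at the centre of its underside
- weight: bystander, to be left alone: small brass weight with a knob, 19 mm wide, 26 high; origin at the centre of its underside
- petri_dish: bystander, to be left alone: flat round glass dish, 70 mm wide, 14 high; origin at the centre of its underside

How it is judged (in metres and radians):
At the end, for the whole second after the job is handed in: The cover lies flat on the deck, at rest, its hole on the pin (hole within 11 mm of the bridge middle along, 4 mm across, under 2 mm above the deck; tilt under 0.03 rad), while the fingers hold the handle pressed at least 5 of its 8 mm and the cover bears on the jig with over 3 N (x of cover_hole in the frame of jig_seat between -0.011 and 0.011 m and y of cover_hole in the frame of jig_seat between -0.004 and 0.004 m and z of cover_hole in the frame of jig_seat below 0.002 m and angle between the z axis of cover and the z axis of jig, either way round below 0.03 rad and angle between the x axis of cover and the x axis of jig, either way round below 0.08 rad and value of joint handle above 0.005 m and contact force between cover and jig above 3 N and contact force between the fingers and cover above 4 N and linear speed of cover below 0.01 m/s); the arm keeps its last pose, push and grip.
It fails at once if a bystander is moved more than 25 mm or tipped over (distance of any of vial_1, vial_2, sample_cap, stopper, weight, petri_dish from where it was at the start of the episode above 0.025 m or angle between any of vial_1, vial_2, sample_cap, stopper, weight, petri_dish's own z axis and vertical above 0.5 rad).
It also fails if it takes over 48 s, if anything falls off the work surface, if the arm or the gripper's body presses on something with over 40 N, if the wrist force passes 120 N, or if a joint passes its speed limit or range.

ROBOT

A 7-joint arm with a two-finger parallel gripper is mounted at the origin on the work surface; the furniture and walls round the work are solid. World frame = base frame: x ahead of the robot, y to its left, z up, the work surface at z = 0. Lengths are in mm, angles in rad, forces in N, time in s.
With the tool pointing down it reaches from about 425 to 1025 mm from the base axis. Payload 9.4 kg.
Tool frame: the origin (TCP) lies on the centre line of the jaws, within the pads' length; the fingertips stand 8 mm ahead of it and the grasp point (between the pads) lies 11 mm behind it (finger_overhang is the distance from the TCP to the fingertips, in mm); z points along the fingers, y is the line along which they close (so a half turn about z gives the same grasp; the last joint's range is limited). The gripper opens to 93 mm and grips with 3 to 60 N. Pads are 15 mm wide; open, the fingers measure 128 mm over their backs; the gripper's body (75 mm by 188 mm) begins 65 mm behind the grasp point.
Start: joints at [1.059, 0.599, -0.003, 1.599, 0.002, 0.943, -0.08], TCP at [305.38, -657.546, 193.218] pointing down, gripper open.
Joint ranges: [-2.57, 2.57], [-0.35, 1.97], [-1.29, 1.29], [0.11, 2.56], [-1.05, 4.19], [0.11, 1.86], [-2.63, 2.63]. Speed limits (rad/s): [2.22, 2.22, 3.01, 3.01, 3.14, 3.14, 3.14].

INTERFACE

Orientations are given as a unit quaternion [x, y, z, w].
In Python, from bench import sense, get_image, job_done, spot_in, pinpoint, finger_overhang gives the robot as it stands. The module is installed in compiled form; this text tells all that it offers.
- The arm moves only by the tool play_rows, never from a script. Its argument "commands" is a list of rows, each an object with "rotation": the turn, a rotation vector about the world's x, y, z in rad, a list of three; "offset": the shift along the world's x, y, z in cm, a list of three; "jaw": the opening, from 0 (shut) to 1 (fully open). In form: [{"rotation": [wx, wy, wz], "offset": [x, y, z], "jaw": jaw}, ...]. A call has 1 to 12 rows; each row shifts and turns the commanded pose from where the row before left it; what a row does not reach is not made up. A row lasts 1/12 s, in which the tool goes at most 41.7 mm and 7.16 degrees, less where a joint would pass 70% of its speed; a pose out of reach is approached as far as the arm can. A call is refused whole if a number of a shift passes 4.17 or a number of a turn 0.125, either way. A call with a gripper value outside its range is refused whole. The fingers move at their own pace and stop on an object; "newtons" is the grip in N (left out, the last holds). Time passes only in rows, so rows that do not move let the fingers close. It gives the time, the measured TCP pose, the force, the opening and the grip force at its end, in the units of the state.
- sense(): the state, without advancing time (a new reading comes with each control period).
- get_image(name): name is "side" or "top"; returns a dict with "color" (384x512x3 uint8, red, green, blue), "mtx" (3x3 intrinsics, pixels), "pose" (4x4, takes a point from camera to world coordinates). Camera axes: x right, y up, looking along -z (the intrinsics and any distortion apply to the point x, -y, -z); pixel columns grow to the right and rows downward; lengths in mm; the calibration is good to about 2 mm. A picture is of the moment at which its call begins. There is no depth.
- job_done(): hands the job in; it is judged then, once.
Trained networks look in the newest picture that a camera, given by its name, has taken for a name from the list of things; names that differ only in an ending like _2 or _b are one class to them, and where a whole thing is asked for, a point or a joint stands for the part that bears it (a point fixed in the world has none). Each returns a list of dicts, best first, with "p" (0 to 1); they miss things now and then, are a little off and sometimes report something else, mostly with a low value. They report only what shows in the picture. A call takes as long as a camera call.
- spot_in(query, camera): "box" ([left, top, width, height] in pixels, round what is visible of it).
- pinpoint(query, camera): "centre" ([column, row] in pixels: a listed point, or the origin of a listed thing).
The state is a dict: "clock": time; "joints": joint angles; "joint_velocities": joint speeds; "tau": joint torques, N m; "ee_pos": TCP position; "orientation": TCP orientation; "contact_force": force on the tool from outside, world axes, zero at the start; "wrist_torque": the same for the moment, N m; "gripper_width": finger opening in mm; "finger_force": force on a finger pad.
Only numpy, scipy, OpenCV 4.12 (cv2) and the standard library are available. Lean on these libraries where they do the work, as an engineer would, in place of code of your own. Each camera call takes 0.05 s, during which the arm holds its last target. There are 200 camera calls.

## Working session

There is one attempt and no reset: what is moved stays moved. The work goes in short steps, Python scripts to look and compute and a tool call to move; the robot and the scene stay as the last step left them, time stands still between calls to the robot, and variables do not carry over. Pictures are saved under pics/ and viewed, at most 10 in all, crops included, and the job is handed in when it is done.

Besides the shell and the picture viewer there is one more tool, called after "Request:" as a command line: name --argument value ..., lists and objects as JSON in quotes. play_rows: Moves the arm, as the interface text tells. Its arguments: {"type":"object","properties":{"commands":{"type":"array"},"newtons":{"type":"number"}},"required":["commands"]}

```bash
mkdir -p pics; python3 - <<'E'
from bench import *
import cv2
print(sense(), finger_overhang)
for c in ("top","side"):
    im=get_image(c); cv2.imwrite(f"pics/{c}0.png",im["color"][:,:,::-1])
    print(c,im["mtx"].tolist(),im["pose"].round(4).tolist(),[k for k in im])
    for q in ("cover_hole","handle_grip","cover","jig_mouth","jig_seat","jig","vial_1","sample_cap","stopper","weight","petri_dish"):
        print(q,[(round(d["p"],2),[round(float(v),1) for v in d["centre"]]) for d in pinpoint(q,c)[:3]])
print(sense()["clock"])
E
```

```text
{'clock': 0.0, 'joints': array([ 1.05932025,  0.60014746, -0.00255757,  1.60012289,  0.00177814,
        0.9429174 , -0.07977679]), 'joint_velocities': array([ 9.83799906e-05, -4.50011433e-04, -7.14713577e-04,  1.12437809e-04,
        3.24377908e-04, -1.50037974e-03,  1.55397195e-03]), 'tau': array([-5.65852474e-05, -7.65049267e+01,  1.49726652e+00, -2.52346140e+01,
       -5.23879391e-02,  1.68378867e-02,  1.50110691e-04]), 'ee_pos': array([ 305.14332128, -657.06573698,  192.34616032]), 'orientation': array([ 9.76455116e-01,  2.15719199e-01, -2.29842303e-04, -7.62529567e-04]), 'contact_force': array([ 0.17835119, -0.16905406,  0.37270482]), 'wrist_torque': array([-0.00831002, -0.00451345, -0.02516497]), 'finger_force': 0.0, 'gripper_width': 92.87180151123198} 8.0
top [[371.93587865261446, 0.0, 252.56447619387015], [0.0, 371.93587865261446, 189.68947807819953], [0.0, 0.0, 1.0]] [[0.1514, 0.9672, -0.2041, 361.1835], [-0.9885, 0.1488, -0.028, -188.2537], [0.0033, 0.206, 0.9785, 906.1379], [0.0, 0.0, 0.0, 1.0]] ['color', 'mtx', 'pose']
cover_hole [(0.85, [226.1, 212.4])]
handle_grip [(0
[... 343 characters left out ...]
 [(0.63, [344.4, 164.6]), (0.35, [188.6, 254.3])]
side [[442.9829941901633, 0.0, 251.45608197340746], [0.0, 442.9829941901633, 193.22224233557822], [0.0, 0.0, 1.0]] [[-0.8948, 0.2157, -0.3909, 205.9843], [-0.4464, -0.4148, 0.7929, 531.9555], [0.0089, 0.884, 0.4675, 487.276], [0.0, 0.0, 0.0, 1.0]] ['color', 'mtx', 'pose']
cover_hole [(0.95, [272.1, 246.6])]
handle_grip [(0.48, [301.0, 229.2])]
cover [(0.69, [301.4, 245.7]), (0.26, [300.7, 227.8])]
jig_mouth []
jig_seat []
jig [(0.64, [159.2, 225.7])]
vial_1 [(0.82, [160.0, 227.3]), (0.62, [205.3, 209.9])]
sample_cap [(0.55, [310.2, 287.3])]
stopper [(0.69, [200.0, 228.2])]
weight [(0.52, [325.4, 202.2])]
petri_dish [(0.7, [253.5, 175.9])]
1.2
```

View pics/top0.png

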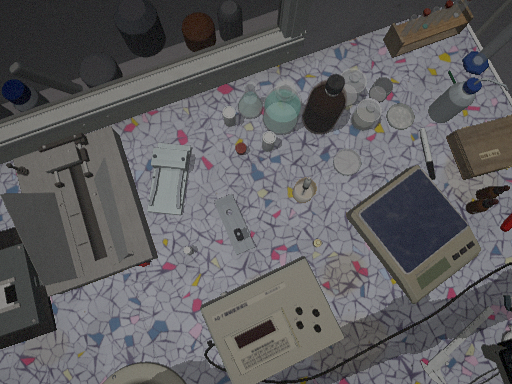

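View pics/side0.png

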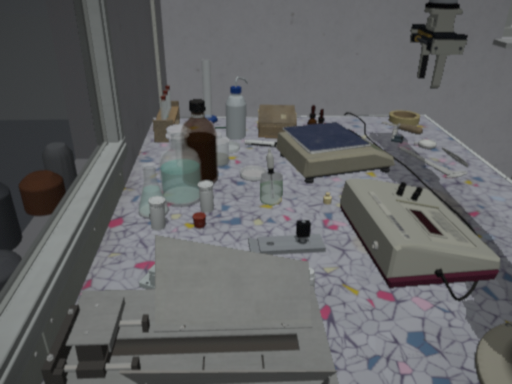

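```bash
cat > h.py <<'E'
from bench import *
import numpy as np, cv2
def ray(im,uv):
    K=im["mtx"];P=im["pose"]; d=np.array([(uv[0]-K[0,2])/K[0,0],-(uv[1]-K[1,2])/K[1,1],-1.])
    return P[:3,3],P[:3,:3]@d
def atz(im,uv,z):
    o,d=ray(im,uv); return (o+d*(z-o[2])/d[2])
def proj(im,p):
    P=im["pose"]; c=P[:3,:3].T@(np.asarray(p,float)-P[:3,3]); K=im["mtx"]
    return np.array([K[0,2]+K[0,0]*c[0]/-c[2],K[1,2]+K[1,1]*c[1]/c[2]])
def tri(a,ua,b,ub):
    o1,d1=ray(a,ua);o2,d2=ray(b,ub);A=np.stack([d1,-d2],1);s=np.linalg.lstsq(A,o2-o1,rcond=None)[0]
    p,q=o1+d1*s[0],o2+d2*s[1]; return (p+q)/2,np.linalg.norm(p-q)
E
python3 - <<'E'
from h import *
t=get_image("top");s=get_image("side")
print("hole tri",tri(t,(226.1,212.4),s,(272.1,246.6)),atz(t,(226.1,212.4),10),atz(s,(272.1,246.6),10))
print("grip tri",tri(t,(242.5,234.4),s,(301,229.2)),atz(t,(242.5,234.4),44),atz(s,(301,229.2),44))
print("cover",atz(t,(235.8,236.5),0),atz(s,(301.4,245.7),0))
print("mouth",atz(t,(165.6,207.4),12),"seat",atz(t,(172.7,160.6),12))
for n,a,b in(("v",(265.4,145.2),(205.3,209.9)),("v",(229.1,118.4),(160,227.3)),("cap",(187.9,249.4),(310.2,287.3)),("st",(240.5,148.7),(200,228.2)),("w",(317,243),(325.4,202.2)),):
    print(n,atz(t,a,0),atz(s,b,0))
c=t["color"][130:270,90:280,::-1]; cv2.imwrite("pics/tc.png",cv2.resize(c,None,fx=4,fy=4,interpolation=cv2.INTER_CUBIC))
c=s["color"][190:310,90:350,::-1]; cv2.imwrite("pics/sc.png",cv2.resize(c,None,fx=3,fy=3,interpolation=cv2.INTER_CUBIC))
E
```

```text
hole tri (array([ 480.10911204, -108.13375674,    6.38182642]), np.float64(6.0709928589296505)) [ 482.5543024  -107.55272551   10.        ] [ 474.93515037 -103.55917329   10.        ]
grip tri (array([ 436.16378237, -155.52953979,   30.10773679]), np.float64(3.8733809832571096)) [ 433.13035982 -156.55900203   44.        ] [ 431.05790594 -134.39536315   44.        ]
cover [ 429.32472501 -139.67932431    0.        ] [ 431.59747817 -145.48546402    0.        ]
mouth [472.04724216  39.60424823  12.        ] seat [590.69967944  45.618579    12.        ]
v [ 669.95393599 -177.11837808    0.        ] [ 668.34672039 -177.87071735    0.        ]
v [727.70399768 -73.53226305   0.        ] [712.99251085 -74.62852385   0.        ]
cap [381.32888724 -30.70058617   0.        ] [374.6875114  -37.26332097   0.        ]
st [ 651.02209389 -115.74466353    0.        ] [ 638.51450269 -109.22819669    0.        ]
w [ 443.65700239 -336.2442094     0.        ] [ 444.80164145 -333.05355037    0.        ]
```

View pics/tc.png

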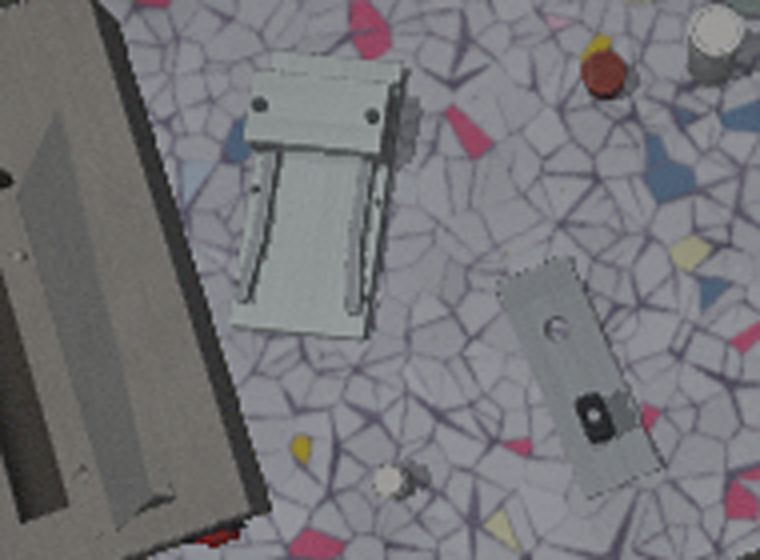

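View pics/sc.png

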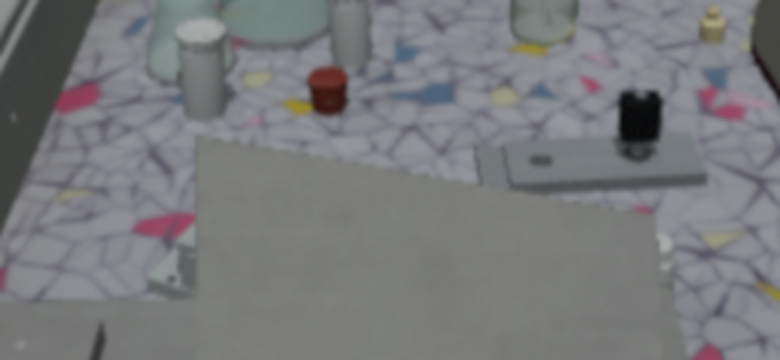

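```bash
cat > fit.py <<'E'
from h import *
from scipy.optimize import least_squares
t=get_image("top");s=get_image("side")
f=lambda x,y:np.array([(x+.5)/4-.5+90,(y+.5)/4-.5+130])
g=lambda x,y:np.array([(x+.5)/3-.5+90,(y+.5)/3-.5+190])
def W(p,l):
    c,s_=np.cos(p[2]),np.sin(p[2]); l=np.asarray(l,float); return np.array([p[0]+c*l[0]-s_*l[1],p[1]+s_*l[0]+c*l[1],l[2]])
def fit(obs,p0):
    r=least_squares(lambda p:np.concatenate([proj(im,W(p,l))-uv for im,l,uv in obs]),p0,x_scale=[10,10,.1],loss="soft_l1")
    print(r.x.round(3),r.fun.reshape(-1,2).round(1).tolist()); return r.x
J=fit([(t,(-131,42,12),f(232,327)),(t,(-131,-42,12),f(366,338)),(t,(0,0,44),(f(260,104)+f(373,117))/2),(t,(46,42,12),f(275,52)),(t,(46,-42,12),f(405,65)),(t,(0,0,12),(172.7,160.6)),(t,(-116,0,12),(165.6,207.4))],[590,45,0.])
ct=[(t,(62,0,10),f(556,328)),(t,(0,0,55),f(594,413)),(t,(-40,24,10),f(592,497)),(t,(-40,-24,10),f(663,467)),(t,(103,24,16),f(497,285)),(t,(103,-24,16),f(573,258))]
cs=[(s,(62,0,10),g(541,160)),(s,(0,0,55),g(640,95)),(s,(-40,24,0),g(705,187)),(s,(-40,-24,10),g(697,137)),(s,(84,24,10),g(513,186))]
C=fit(ct,[430,-140,.7]); fit(cs,[430,-140,.7]); C=fit(ct+cs,[430,-140,.7])
np.save("JC.npy",[J,C])
print("panel",tri(t,f(55,110),s,(155,242)),tri(t,f(170,495),s,(310,272)))
for uv in (f(270,510),f(185,250),f(110,10)): print("machine edge",atz(t,uv,0),atz(t,uv,60))
im=t["color"][130:270,90:280,::-1]; im=cv2.resize(im,None,fx=4,fy=4,interpolation=cv2.INTER_CUBIC)
im2=cv2.resize(s["color"][190:310,90:350,::-1],None,fx=3,fy=3,interpolation=cv2.INTER_CUBIC)
def draw(p,pts,close=True):
    for cam,img,k,o in((t,im,4,(90,130)),(s,im2,3,(90,190))):
        q=np.array([(proj(cam,W(p,l))-o+.5)*k-.5 for l in pts]).round().astype(int); cv2.polylines(img,[q],close,(0,255,0),1)
draw(J,[(-131,42,12),(-131,-42,12),(46,-42,12),(46,42,12)]);draw(J,[(-22,42,44),(-22,-42,44),(22,-42,44),(22,42,44)])
draw(J,[(-116,30.5,20),(-76,25.7,20),(-22,25.7,20)],0);draw(J,[(-116,-30.5,20),(-76,-25.7,20),(-22,-25.7,20)],0)
draw(C,[(-40,24,10),(84,24,10),(103,24,16),(103,-24,16),(84,-24,10),(-40,-24,10)]);draw(C,[(-13,8,55),(13,8,55),(13,-8,55),(-13,-8,55)])
draw(C,[(62+7*np.cos(a),7*np.sin(a),10) for a in np.linspace(0,6,12)])
cv2.imwrite("pics/ov.png",np.vstack([im,im2[:,:760]])[:900]) if 0 else (cv2.imwrite("pics/ov.png",im),cv2.imwrite("pics/ov2.png",im2))
E
python3 fit.py
```

```text
[5.88875e+02 4.68500e+01 5.60000e-02] [[-0.3, 0.0], [0.6, 0.6], [0.6, 0.2], [-0.3, -0.4], [0.3, -0.6], [-0.6, 0.6], [-0.2, -0.5]]
[ 433.104 -148.796    0.57 ] [[0.8, 0.2], [0.9, 0.6], [-0.5, 0.9], [0.2, 0.1], [-0.3, -0.8], [-1.2, -1.9]]
[ 429.822 -144.366    0.547] [[0.2, 0.2], [0.9, 0.5], [0.7, 0.7], [-1.8, -1.1], [-0.7, -0.6]]
[ 431.726 -147.51     0.562] [[0.4, 0.5], [0.2, 1.1], [-1.3, 1.3], [-0.5, 0.7], [-0.6, -0.5], [-1.4, -1.5], [0.0, -0.6], [0.5, -0.6], [0.4, -0.7], [-2.5, -2.3], [-0.7, -1.4]]
panel (array([537.09985973, 151.83102623, 155.94396692]), np.float64(4.2081195451997715)) (array([350.07915888,  63.56524753, 111.5984491 ]), np.float64(5.8956276669738275))
machine edge [352.17074109  38.73149409   0.        ] [352.76752097  23.70164674  60.        ]
machine edge [499.98855515 123.21367081   0.        ] [490.79756564 102.5898288   60.        ]
machine edge [646.68868971 204.6678039    0.        ] [627.78393804 178.65046939  60.        ]
```

View pics/ov.png

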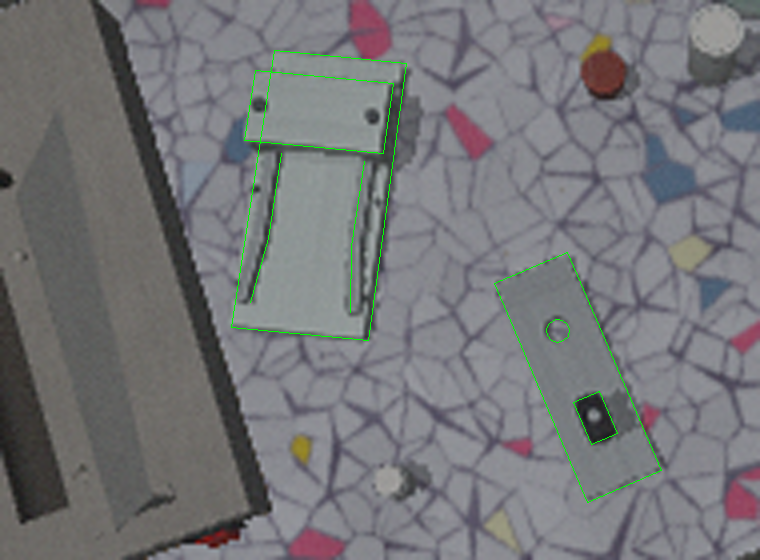

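```bash
python3 - <<'E'
from h import *
t=get_image("top");s=get_image("side")
print(tri(t,(203,303),s,(403,252)),tri(t,(303,258),s,(346,184)))
print("beaker rod",tri(t,(307,180),s,(270,155)), "bottle",tri(t,(335,83),s,(197,107)))
from scipy.spatial.transform import Rotation as R
q=sense()["orientation"];M=R.from_quat(q).as_matrix();print(M.round(3).tolist(),sense()["ee_pos"])
E
```

```text
(array([259.17983561, -98.29453497,  73.2786255 ]), np.float64(27.006305009022302)) (array([ 397.49530364, -298.05547281,   73.21364898]), np.float64(4.53731009445165))
beaker rod (array([ 564.64121841, -280.74915291,  112.55818104]), np.float64(3.446836045194663)) bottle (array([ 763.53266344, -305.48898922,  184.55696757]), np.float64(4.204953573122978))
[[0.907, 0.421, -0.0], [0.421, -0.907, -0.0], [-0.0, 0.0, -1.0]] [ 305.34320657 -657.56319698  193.2170646 ]
```

Request:
play_rows --commands '[{"rotation": [0, 0, 0.12], "offset": [0.9, 3.6, 0.3], "jaw": 1}, {"rotation": [0, 0, 0.12], "offset": [0.9, 3.6, 0.3], "jaw": 1}, {"rotation": [0, 0, 0.12], "offset": [0.9, 3.6, 0.3], "jaw": 1}, {"rotation": [0, 0, 0.12], "offset": [0.9, 3.6, 0.3], "jaw": 1}]'

```text
clock: 1.83
ee_pos: [341.5, -512.0, 205.3]
orientation: [0.896, 0.444, -0.0, 0.0]
contact_force: [0.5, -0.0, 0.3]
gripper_width: 92.9
finger_force: 0.0
```

Request:
play_rows --commands '[{"rotation": [0, 0, 0.122], "offset": [0.88, 3.68, -0.8], "jaw": 1}, {"rotation": [0, 0, 0.122], "offset": [0.88, 3.68, -0.8], "jaw": 1}, {"rotation": [0, 0, 0.122], "offset": [0.88, 3.68, -0.8], "jaw": 1}, {"rotation": [0, 0, 0.122], "offset": [0.88, 3.68, -0.8], "jaw": 1}, {"rotation": [0, 0, 0.122], "offset": [0.88, 3.68, -0.8], "jaw": 1}, {"rotation": [0, 0, 0.122], "offset": [0.88, 3.68, -0.8], "jaw": 1}, {"rotation": [0, 0, 0.122], "offset": [0.88, 3.68, -0.8], "jaw": 1}, {"rotation": [0, 0, 0.122], "offset": [0.88, 3.68, -0.8], "jaw": 1}, {"rotation": [0, 0, 0.122], "offset": [0.88, 3.68, -0.8], "jaw": 1}, {"rotation": [0, 0, 0.12], "offset": [0.87, 3.68, -0.8], "jaw": 1}]'

```text
clock: 2.67
ee_pos: [429.6, -144.0, 125.2]
orientation: [0.481, 0.877, 0.0, 0.001]
contact_force: [0.6, 0.3, -0.1]
gripper_width: 93.1
finger_force: 0.0
```

Request:
play_rows --commands '[{"rotation": [0.085, 0.053, 0], "offset": [0, 0, -0.5], "jaw": 0.7}, {"rotation": [0.085, 0.053, 0], "offset": [0, 0, -0.5], "jaw": 0.7}, {"rotation": [0.085, 0.053, 0], "offset": [0, 0, -0.5], "jaw": 0.7}, {"rotation": [0.083, 0.054, 0], "offset": [0, 0, -0.5], "jaw": 0.7}, {"rotation": [0, 0, 0], "offset": [0, 0, 0], "jaw": 0.7}]'

```text
clock: 3.08
ee_pos: [430.4, -148.4, 102.6]
orientation: [0.476, 0.856, 0.098, -0.177]
contact_force: [0.8, -0.7, -0.4]
gripper_width: 66.3
finger_force: 0.0
```

```bash
cat > tool.py <<'E'
from h import *
from scipy.spatial.transform import Rotation as R
def tool():
    S=sense(); M=R.from_quat(S["orientation"]).as_matrix()
    print("t",round(S["clock"],2),"tcp",S["ee_pos"].round(1),"y",M[:,1].round(3),"z",M[:,2].round(3),"yaw",round(float(np.arctan2(M[1,1],M[0,1])),3),"grasp",(S["ee_pos"]-11*M[:,2]).round(1),"F",S["contact_force"].round(1),"j",S["joints"].round(2),"w",round(S["gripper_width"],1),"ff",round(S["finger_force"],1))
    return S,M
E
python3 - <<'E'
from tool import *
tool()
t=get_image("top");s=get_image("side")
for c,im in(("top",t),("side",s)):
    for q in ("cover_hole","handle_grip","cover"):print(c,q,[(round(d["p"],2),np.round(d["centre"],1)) for d in pinpoint(q,c)[:2]])
a=cv2.resize(t["color"][150:290,170:310,::-1],None,fx=2.8,fy=2.8);b=cv2.resize(s["color"][150:290,230:370,::-1],None,fx=2.8,fy=2.8)
cv2.imwrite("pics/p1.png",np.hstack([a,b]))
E
```

```text
t 3.08 tcp [ 430.4 -148.4  102.6] y [ 0.849  0.528 -0.   ] z [-0.209  0.336 -0.918] yaw 0.556 grasp [ 432.7 -152.1  112.7] F [ 0.8 -0.7 -0.4] j [ 0.82  0.66 -0.64  2.02  0.12  0.87  0.7 ] w 66.3 ff 0.0
top cover_hole []
top handle_grip [(0.52, array([240.5, 235. ]))]
top cover [(0.66, array([236.9, 233. ]))]
side cover_hole [(0.76, array([270.2, 247. ]))]
side handle_grip [(0.69, array([300.8, 227.6])), (0.32, array([300.5, 245. ]))]
side cover [(0.94, array([300.9, 242.9]))]
```

View pics/p1.png

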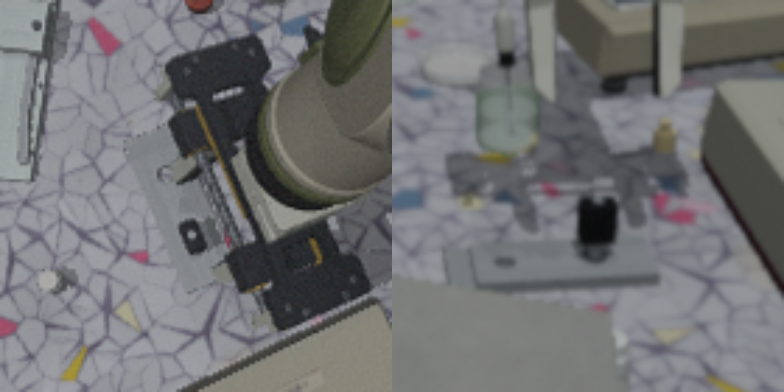

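Request:
play_rows --commands '[{"rotation": [0, 0, 0], "offset": [0, 0.1, -1.6], "jaw": 0.7}, {"rotation": [0, 0, 0], "offset": [0, 0.15, -1.6], "jaw": 0.6}, {"rotation": [0, 0, 0], "offset": [0, 0.1, -1.6], "jaw": 0.6}, {"rotation": [0, 0, 0], "offset": [0, 0, 0], "jaw": 0.6}, {"rotation": [0, 0, 0], "offset": [0, 0, 0], "jaw": 0.6}]'

```text
clock: 3.9
ee_pos: [429.0, -141.6, 57.5]
orientation: [0.473, 0.858, 0.096, -0.174]
contact_force: [-0.1, -0.1, 0.4]
gripper_width: 56.2
finger_force: 0.0
```

```bash
python3 -c "
from tool import *
tool()"
```

```text
t 3.9 tcp [ 429.  -141.6   57.5] y [ 0.846  0.534 -0.001] z [-0.208  0.329 -0.921] yaw 0.563 grasp [ 431.3 -145.2   67.6] F [-0.1 -0.1  0.4] j [ 0.78  0.72 -0.61  2.06  0.16  0.77  0.67] w 56.2 ff 0.0
```

Request:
play_rows --commands '[{"rotation": [0, 0, 0], "offset": [0, -0.1, -1.2], "jaw": 0.6}, {"rotation": [0, 0, 0], "offset": [0, -0.1, -1.1], "jaw": 0.6}, {"rotation": [0, 0, 0], "offset": [0, 0, 0], "jaw": 0.6}, {"rotation": [0, 0, 0], "offset": [0, 0, 0], "jaw": 0.4}, {"rotation": [0, 0, 0], "offset": [0, 0, 0], "jaw": 0.2}, {"rotation": [0, 0, 0], "offset": [0, 0, 0], "jaw": 0}, {"rotation": [0, 0, 0], "offset": [0, 0, 0], "jaw": 0}, {"rotation": [0, 0, 0], "offset": [0, 0, 0], "jaw": 0}]' --newtons 45

```text
clock: 4.57
ee_pos: [429.4, -144.1, 34.5]
orientation: [0.474, 0.858, 0.096, -0.174]
contact_force: [0.4, -0.0, -0.2]
gripper_width: 27.2
finger_force: 0.0
```

```bash
python3 -c "
from tool import *
tool()"
```

```text
t 4.57 tcp [ 429.4 -144.1   34.5] y [0.846 0.533 0.   ] z [-0.207  0.329 -0.921] yaw 0.562 grasp [ 431.7 -147.7   44.6] F [ 0.4 -0.  -0.2] j [ 0.77  0.75 -0.59  2.07  0.18  0.73  0.67] w 27.2 ff 0.0
```

Request:
play_rows --commands '[{"rotation": [0, 0, 0], "offset": [0, 0, 0], "jaw": 0}, {"rotation": [0, 0, 0], "offset": [0, 0, 0], "jaw": 0}, {"rotation": [0, 0, 0], "offset": [0, 0, 0], "jaw": 0}, {"rotation": [0, 0, 0], "offset": [0, 0, 0.2], "jaw": 0}, {"rotation": [0, 0, 0], "offset": [0, 0, 1], "jaw": 0}, {"rotation": [0, 0, 0], "offset": [0, 0, 1.2], "jaw": 0}, {"rotation": [0, 0, 0], "offset": [0, 0, 1.2], "jaw": 0}, {"rotation": [0, 0, 0], "offset": [0, 0, 1.2], "jaw": 0}, {"rotation": [0, 0, 0], "offset": [0, 0, 1.2], "jaw": 0}, {"rotation": [0, 0, 0], "offset": [0, 0, 0], "jaw": 0}, {"rotation": [0, 0, 0], "offset": [0, 0, 0], "jaw": 0}]'

```text
clock: 5.48
ee_pos: [429.8, -144.5, 95.1]
orientation: [0.474, 0.858, 0.096, -0.173]
contact_force: [-0.4, -0.7, 0.2]
gripper_width: 0.4
finger_force: 0.0
```

```bash
python3 -c "
from tool import *
S,M=tool()
J,C=np.load('JC.npy')
def jp(l):
    c,s=np.cos(J[2]),np.sin(J[2]); return np.array([J[0]+c*l[0]-s*l[1],J[1]+s*l[0]+c*l[1],l[2]])
for x in (-219,-190,-163,-145,-128,-62): print(x,jp((x,0,12)).round(1))
"
```

```text
t 5.48 tcp [ 429.8 -144.5   95.1] y [0.847 0.532 0.001] z [-0.206  0.328 -0.922] yaw 0.561 grasp [ 432.  -148.1  105.2] F [-0.4 -0.7  0.2] j [ 0.81  0.66 -0.63  2.04  0.13  0.84  0.69] w 0.4 ff 0.0
-219 [370.2  34.6  12. ]
-190 [399.2  36.2  12. ]
-163 [426.1  37.7  12. ]
-145 [444.1  38.7  12. ]
-128 [461.1  39.7  12. ]
-62 [527.   43.4  12. ]
```

```bash
python3 - <<'E'
from tool import *
t=get_image("top");s=get_image("side")
for c,im in(("top",t),("side",s)):
    for q in ("cover_hole","handle_grip","cover"):print(c,q,[(round(d["p"],2),np.round(d["centre"],1)) for d in pinpoint(q,c)[:2]])
a=cv2.resize(t["color"][170:270,190:290,::-1],None,fx=4,fy=4,interpolation=cv2.INTER_CUBIC);b=cv2.resize(s["color"][170:270,240:340,::-1],None,fx=4,fy=4,interpolation=cv2.INTER_CUBIC)
cv2.imwrite("pics/p2.png",np.hstack([a,b]))
E
```

```text
top cover_hole [(0.8, array([227.4, 212.9])), (0.72, array([191. , 251.6]))]
top handle_grip [(0.63, array([239.9, 233.6]))]
top cover [(0.79, array([241.1, 235.1]))]
side cover_hole [(0.73, array([269.9, 245.8]))]
side handle_grip [(0.57, array([303.6, 226.9]))]
side cover [(0.96, array([299.2, 245. ])), (0.64, array([255.1, 174. ]))]
```

View pics/p2.png

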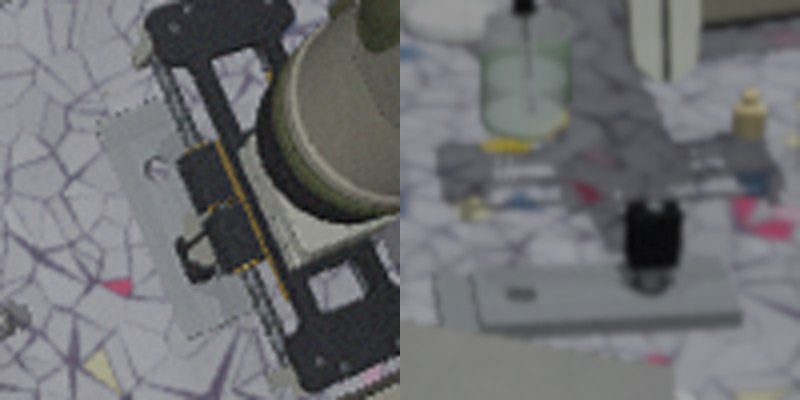

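```bash
python3 - <<'E'
from tool import *
S,M=tool();t=get_image("top");s=get_image("side")
tip=S["ee_pos"]+8*M[:,2]
print("tip",tip.round(1),proj(t,tip),proj(s,tip), "tri observed",tri(t,(238.2,231),s,(306,189.5)))
J,C=np.load('JC.npy')
print("handle top predicted", proj(t,(C[0],C[1],55)),proj(s,(C[0],C[1],55)))
E
```

```text
t 5.88 tcp [ 429.1 -143.9   93.9] y [ 0.846  0.533 -0.   ] z [-0.208  0.33  -0.921] yaw 0.562 grasp [ 431.4 -147.5  104. ] F [0.7 0.8 0.2] j [ 0.81  0.67 -0.63  2.04  0.13  0.84  0.69] w 0.8 ff 0.0
tip [ 427.4 -141.3   86.5] [234.77228059 234.2007662 ] [305.63716039 208.16377467] tri observed (array([ 432.28071386, -149.31625225,  120.01333628]), np.float64(0.39796911416291125))
handle top predicted [238.37331789 233.98077704] [303.53076791 220.78111126]
```

```bash
python3 - <<'E'
from tool import *
s=get_image("side");t=get_image("top")
for z in (184,193,204,215,220,230,260,270,280,300): print(z,proj(s,(305.3,-657.5,z)).round(1))
# p1 open tips
T=np.array([430.4,-148.4,102.6]);y=np.array([.849,.528,0]);zz=np.array([-.209,.336,-.918])
for k in (8,-10,-27): print(k,proj(s,T+k*zz+38*y).round(1),proj(s,T+k*zz-38*y).round(1))
im=cv2.imread("pics/side0.png")[0:110,380:512]; 
im2=s["color"][110:220,250:382,::-1]
cv2.imwrite("pics/s0c.png",np.vstack([cv2.resize(i,None,fx=2.7*2,fy=2.7,interpolation=cv2.INTER_CUBIC) if 0 else cv2.resize(i,None,fx=2.7,fy=2.7,interpolation=cv2.INTER_CUBIC) for i in (im,im2)]))
E
```

```text
184 [424.7  96. ]
193 [425.3  92.4]
204 [426.2  88.1]
215 [427.   83.7]
220 [427.4  81.7]
230 [428.2  77.7]
260 [430.6  65.4]
270 [431.4  61.3]
280 [432.2  57.1]
300 [433.9  48.5]
8 [285.5 203.5] [326.6 202. ]
-10 [285.3 193.7] [326.4 192.2]
-27 [285.1 184.3] [326.3 182.9]
```

View pics/s0c.png

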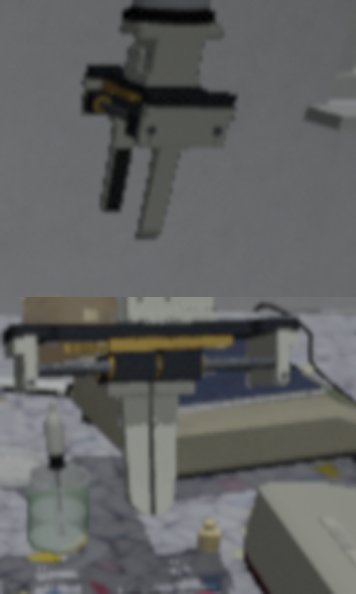

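Request:
play_rows --commands '[{"rotation": [0, 0, 0], "offset": [-0.1, 0.2, 0], "jaw": 0.6}, {"rotation": [0, 0, 0], "offset": [-0.1, 0.2, 0], "jaw": 0.6}, {"rotation": [0, 0, 0], "offset": [-0.1, 0.2, 0], "jaw": 0.6}, {"rotation": [0, 0, 0], "offset": [-0.1, 0.2, 0], "jaw": 0.6}, {"rotation": [0, 0, 0], "offset": [-0.1, 0.2, -0.5], "jaw": 0.6}, {"rotation": [0, 0, 0], "offset": [-0.1, 0.1, -1], "jaw": 0.6}, {"rotation": [0, 0, 0], "offset": [-0.1, 0.05, -1], "jaw": 0.6}, {"rotation": [0, 0, 0], "offset": [0, 0, -1], "jaw": 0.6}, {"rotation": [0, 0, 0], "offset": [0, 0, -0.5], "jaw": 0.6}, {"rotation": [0, 0, 0], "offset": [0, 0, 0], "jaw": 0.6}, {"rotation": [0, 0, 0], "offset": [0, 0, 0], "jaw": 0.6}]'

```text
clock: 7.0
ee_pos: [422.1, -132.4, 53.8]
orientation: [0.474, 0.858, 0.096, -0.174]
contact_force: [0.8, 0.1, 0.9]
gripper_width: 56.0
finger_force: 0.0
```

Request:
play_rows --commands '[{"rotation": [0, 0, 0], "offset": [0, 0, -1.3], "jaw": 0.6}, {"rotation": [0, 0, 0], "offset": [0, 0, -1.3], "jaw": 0.6}, {"rotation": [0, 0, 0], "offset": [0, 0, -1.3], "jaw": 0.6}, {"rotation": [0, 0, 0], "offset": [0, 0, -1.1], "jaw": 0.6}, {"rotation": [0, 0, 0], "offset": [0, 0, 0], "jaw": 0.6}, {"rotation": [0, 0, 0], "offset": [0, 0, 0], "jaw": 0.6}]'

```text
clock: 7.5
ee_pos: [421.8, -132.2, 3.6]
orientation: [0.474, 0.858, 0.096, -0.175]
contact_force: [-0.2, 0.4, 0.1]
gripper_width: 55.7
finger_force: 0.0
```

Request:
play_rows --commands '[{"rotation": [0, 0, 0], "offset": [0, 0, 0], "jaw": 0.3}, {"rotation": [0, 0, 0], "offset": [0, 0, 0], "jaw": 0.2}, {"rotation": [0, 0, 0], "offset": [0, 0, 0], "jaw": 0.1}, {"rotation": [0, 0, 0], "offset": [0, 0, 0], "jaw": 0}, {"rotation": [0, 0, 0], "offset": [0, 0, 0], "jaw": 0}, {"rotation": [0, 0, 0], "offset": [0, 0, 0], "jaw": 0}, {"rotation": [0, 0, 0], "offset": [0, 0, 0], "jaw": 0}, {"rotation": [0, 0, 0], "offset": [0, 0, 0], "jaw": 0}]'

```text
clock: 8.17
ee_pos: [422.5, -132.6, 4.4]
orientation: [0.474, 0.858, 0.096, -0.173]
contact_force: [0.0, -0.8, 3.6]
gripper_width: 25.4
finger_force: 45.0
```

Request:
play_rows --commands '[{"rotation": [0, 0, 0], "offset": [0, 0, 0.3], "jaw": 0}, {"rotation": [0, 0, 0], "offset": [0, 0, 0.8], "jaw": 0}, {"rotation": [0, 0, 0], "offset": [0, 0, 1.2], "jaw": 0}, {"rotation": [0, 0, 0], "offset": [0, 0, 1.2], "jaw": 0}, {"rotation": [0, 0, 0], "offset": [0, 0, 1.2], "jaw": 0}, {"rotation": [0, 0, 0], "offset": [0, 0, 1.2], "jaw": 0}, {"rotation": [0, 0, 0], "offset": [0, 0, 0.5], "jaw": 0}, {"rotation": [0, 0, 0], "offset": [0, 0, 0], "jaw": 0}]' --newtons 55

```text
clock: 8.83
ee_pos: [422.9, -132.9, 69.7]
orientation: [0.474, 0.858, 0.096, -0.172]
contact_force: [1.0, 0.0, -3.7]
gripper_width: 25.7
finger_force: 55.0
```

Request:
play_rows --commands '[{"rotation": [0, 0, -0.04], "offset": [0, 1.4, 0], "jaw": 0}, {"rotation": [0, 0, -0.05], "offset": [0, 1.8, 0], "jaw": 0}, {"rotation": [0, 0, -0.05], "offset": [0.05, 1.8, 0], "jaw": 0}, {"rotation": [0, 0, -0.05], "offset": [0.05, 1.8, 0], "jaw": 0}, {"rotation": [0, 0, -0.05], "offset": [0.05, 1.8, 0], "jaw": 0}, {"rotation": [0, 0, -0.05], "offset": [0.05, 1.8, 0], "jaw": 0}, {"rotation": [0, 0, -0.05], "offset": [0.05, 1.8, 0], "jaw": 0}, {"rotation": [0, 0, -0.05], "offset": [0, 1.8, 0], "jaw": 0}, {"rotation": [0, 0, -0.05], "offset": [0, 1.8, 0], "jaw": 0}, {"rotation": [0, 0, -0.04], "offset": [0, 1.8, 0], "jaw": 0}, {"rotation": [0, 0, -0.026], "offset": [0, 1.2, 0], "jaw": 0}, {"rotation": [0, 0, 0], "offset": [0, 0, 0], "jaw": 0}]'

```text
clock: 9.83
ee_pos: [425.7, 56.2, 68.3]
orientation: [0.674, 0.712, 0.137, -0.143]
contact_force: [3.1, -1.4, -3.8]
gripper_width: 25.7
finger_force: 54.8
```

```bash
python3 - <<'E'
from tool import *
tool()
t=get_image("top");s=get_image("side")
for c,im in(("top",t),("side",s)):
    for q in ("cover_hole","handle_grip","cover"):print(c,q,[(round(d["p"],2),np.round(d["centre"],1)) for d in pinpoint(q,c)[:2]])
a=cv2.resize(t["color"][130:270,110:260,::-1],None,fx=4,fy=4,interpolation=cv2.INTER_CUBIC)
cv2.imwrite("pics/p3.png",a);cv2.imwrite("pics/p3s.png",s["color"][:,:,::-1])
E
```

```text
t 9.83 tcp [425.7  56.2  68.3] y [0.998 0.055 0.002] z [-0.019  0.387 -0.922] yaw 0.055 grasp [425.9  52.   78.4] F [ 3.1 -1.4 -3.8] j [ 0.51  0.61 -0.63  2.34 -0.17  0.3   0.19] w 25.7 ff 54.8
top cover_hole [(0.73, array([345.9, 160.9]))]
top handle_grip [(0.44, array([344. , 163.2]))]
top cover []
side cover_hole []
side handle_grip [(0.71, array([267. , 252.2]))]
side cover []
```

View pics/p3.png

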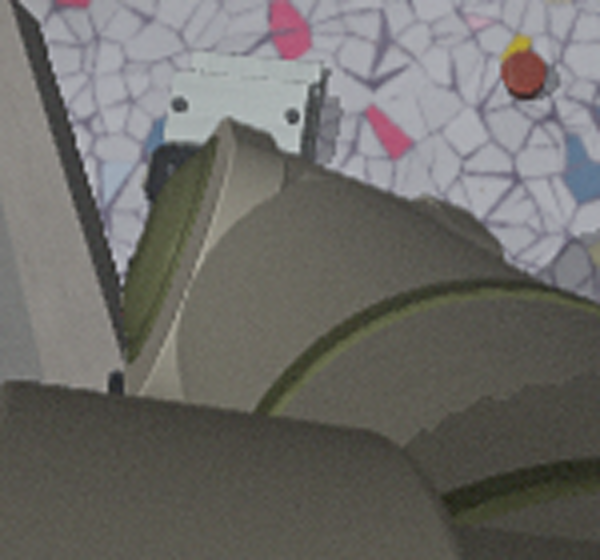

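Request:
play_rows --commands '[{"rotation": [0, 0, 0], "offset": [-0.5, -0.03, -0.5], "jaw": 0}, {"rotation": [0, 0, 0], "offset": [-0.5, -0.03, -0.8], "jaw": 0}, {"rotation": [0, 0, 0], "offset": [-0.5, -0.03, -0.8], "jaw": 0}, {"rotation": [0, 0, 0], "offset": [0, 0, -0.8], "jaw": 0}, {"rotation": [0, 0, 0], "offset": [0, 0, 0], "jaw": 0}, {"rotation": [0, 0, 0], "offset": [0, 0, 0], "jaw": 0}]'

```text
clock: 10.73
ee_pos: [409.4, 54.8, 38.9]
orientation: [0.673, 0.712, 0.136, -0.145]
contact_force: [0.0, -0.2, -3.1]
gripper_width: 25.8
finger_force: 54.8
```

```bash
python3 - <<'E'
from tool import *
tool()
E
```

```text
t 10.73 tcp [409.4  54.8  38.9] y [ 0.998  0.056 -0.002] z [-0.023  0.389 -0.921] yaw 0.056 grasp [409.6  50.5  49. ] F [ 0.  -0.2 -3.1] j [ 0.5   0.67 -0.62  2.38 -0.16  0.21  0.2 ] w 25.8 ff 54.8
```

Request:
play_rows --commands '[{"rotation": [0, 0, 0], "offset": [0, 0.08, -0.7], "jaw": 0}, {"rotation": [0, 0, 0], "offset": [0, 0, -0.5], "jaw": 0}, {"rotation": [0, 0, 0], "offset": [0, 0, -0.4], "jaw": 0}, {"rotation": [0, 0, 0], "offset": [0, 0, -0.2], "jaw": 0}, {"rotation": [0, 0, 0], "offset": [0, 0, -0.1], "jaw": 0}, {"rotation": [0, 0, 0], "offset": [0, 0, 0], "jaw": 0}, {"rotation": [0, 0, 0], "offset": [0, 0, 0], "jaw": 0}]'

```text
clock: 11.32
ee_pos: [409.8, 55.4, 20.2]
orientation: [0.673, 0.712, 0.136, -0.144]
contact_force: [-0.2, 0.2, -3.4]
gripper_width: 25.9
finger_force: 54.8
```

```bash
python3 - <<'E'
from tool import *
tool(); print(sense()["wrist_torque"])
E
```

```text
t 11.32 tcp [409.8  55.4  20.2] y [ 0.998  0.056 -0.   ] z [-0.022  0.388 -0.921] yaw 0.056 grasp [410.   51.1  30.4] F [-0.2  0.2 -3.4] j [ 0.48  0.71 -0.6   2.39 -0.15  0.16  0.2 ] w 25.9 ff 54.8
[-0.69468818 -0.04914807 -0.02444273]
```

Request:
play_rows --commands '[{"rotation": [0, 0, 0], "offset": [0, 0, -0.2], "jaw": 0}, {"rotation": [0, 0, 0], "offset": [0, 0, 0], "jaw": 0}, {"rotation": [0, 0, 0], "offset": [0, 0, -0.15], "jaw": 0}, {"rotation": [0, 0, 0], "offset": [0, 0, 0], "jaw": 0}, {"rotation": [0, 0, 0], "offset": [0, 0, 0], "jaw": 0}]'

```text
clock: 11.73
ee_pos: [409.7, 55.2, 16.9]
orientation: [0.673, 0.712, 0.136, -0.144]
contact_force: [-0.9, -2.5, 3.7]
gripper_width: 25.9
finger_force: 54.6
```

Request:
play_rows --commands '[{"rotation": [0, 0, 0], "offset": [0, 0, -0.15], "jaw": 0}, {"rotation": [0, 0, 0], "offset": [0, 0, 0], "jaw": 0}, {"rotation": [0, 0, 0], "offset": [0, 0, 0], "jaw": 0}]'

```text
clock: 11.98
ee_pos: [409.7, 55.2, 15.3]
orientation: [0.674, 0.712, 0.136, -0.144]
contact_force: [-1.3, -3.6, 6.5]
gripper_width: 25.7
finger_force: 54.6
```

Request:
play_rows --commands '[{"rotation": [0, 0, 0], "offset": [0, 0, 0.2], "jaw": 0}, {"rotation": [0, 0, 0], "offset": [0, -0.1, 0], "jaw": 0}, {"rotation": [0, 0, 0], "offset": [0, 0, 0], "jaw": 0}, {"rotation": [0, 0, 0], "offset": [0, 0, 0], "jaw": 0}]'

```text
clock: 12.32
ee_pos: [409.9, 54.6, 17.3]
orientation: [0.673, 0.712, 0.136, -0.144]
contact_force: [-0.6, 0.5, 3.0]
gripper_width: 26.0
finger_force: 54.7
```

Request:
play_rows --commands '[{"rotation": [0, 0, 0], "offset": [0, -0.1, 0], "jaw": 0}, {"rotation": [0, 0, 0], "offset": [0, 0, 0], "jaw": 0}, {"rotation": [0, 0, 0], "offset": [0, 0, 0], "jaw": 0}]'

```text
clock: 12.57
ee_pos: [410.0, 53.6, 17.3]
orientation: [0.673, 0.712, 0.136, -0.144]
contact_force: [0.1, 2.2, 1.6]
gripper_width: 25.5
finger_force: 54.8
```

Request:
play_rows --commands '[{"rotation": [0, 0, 0], "offset": [0, -0.1, 0], "jaw": 0}, {"rotation": [0, 0, 0], "offset": [0, 0, 0], "jaw": 0}, {"rotation": [0, 0, 0], "offset": [0, 0, 0], "jaw": 0}]'

```text
clock: 12.82
ee_pos: [409.9, 52.4, 17.3]
orientation: [0.673, 0.712, 0.136, -0.144]
contact_force: [0.2, 2.2, 1.7]
gripper_width: 26.0
finger_force: 54.8
```

Request:
play_rows --commands '[{"rotation": [0, 0, 0], "offset": [0, -0.1, 0.05], "jaw": 0}, {"rotation": [0, 0, 0], "offset": [0, 0, 0], "jaw": 0}, {"rotation": [0, 0, 0], "offset": [0, 0, 0], "jaw": 0}]'

```text
clock: 13.07
ee_pos: [409.8, 51.1, 17.6]
orientation: [0.674, 0.712, 0.136, -0.144]
contact_force: [-0.8, 1.7, 0.6]
gripper_width: 25.9
finger_force: 54.8
```

Request:
play_rows --commands '[{"rotation": [0, 0, 0], "offset": [0, -0.1, 0], "jaw": 0}, {"rotation": [0, 0, 0], "offset": [0, 0, 0], "jaw": 0}, {"rotation": [0, 0, 0], "offset": [0, 0, 0], "jaw": 0}]'

```text
clock: 13.32
ee_pos: [409.7, 50.3, 17.7]
orientation: [0.673, 0.712, 0.136, -0.144]
contact_force: [0.6, 1.4, -1.0]
gripper_width: 25.4
finger_force: 54.9
```

```bash
python3 - <<'E'
from tool import *
tool(); print(sense()["wrist_torque"])
E
```

```text
t 13.32 tcp [409.7  50.3  17.7] y [ 0.998  0.056 -0.   ] z [-0.022  0.388 -0.921] yaw 0.056 grasp [410.   46.1  27.8] F [ 0.6  1.4 -1. ] j [ 0.49  0.72 -0.59  2.39 -0.14  0.16  0.21] w 25.4 ff 54.9
[-0.05864191 -0.23034555  0.23494902]
```

Request:
play_rows --commands '[{"rotation": [0, 0, 0], "offset": [0, -0.1, 0], "jaw": 0}, {"rotation": [0, 0, 0], "offset": [0, 0, 0], "jaw": 0}, {"rotation": [0, 0, 0], "offset": [0, 0, 0], "jaw": 0}]'

```text
clock: 13.57
ee_pos: [409.6, 49.6, 17.7]
orientation: [0.673, 0.712, 0.136, -0.144]
contact_force: [0.1, 3.4, -2.4]
gripper_width: 25.7
finger_force: 55.0
```

Request:
play_rows --commands '[{"rotation": [0, 0, 0], "offset": [0, -0.1, 0], "jaw": 0}, {"rotation": [0, 0, 0], "offset": [0, 0, 0], "jaw": 0}, {"rotation": [0, 0, 0], "offset": [0, 0, 0], "jaw": 0}]'

```text
clock: 13.82
ee_pos: [409.5, 48.8, 17.8]
orientation: [0.673, 0.712, 0.136, -0.145]
contact_force: [0.4, 6.0, -4.4]
gripper_width: 26.3
finger_force: 55.1
```

```bash
python3 - <<'E'
from tool import *
tool(); print(sense()["wrist_torque"])
s=get_image("side");t=get_image("top")
cv2.imwrite("pics/q_s.png",s["color"][:,:,::-1]);cv2.imwrite("pics/q_t.png",t["color"][:,:,::-1])
for c in("top","side"):
    for q in ("cover_hole","handle_grip","cover","jig_mouth"):print(c,q,[(round(d["p"],2),np.round(d["centre"],1)) for d in pinpoint(q,c)[:2]])
print(proj(s,(410,37,56)),proj(s,(472,40,22)))
E
```

```text
t 13.82 tcp [409.5  48.8  17.8] y [ 0.998  0.057 -0.   ] z [-0.023  0.389 -0.921] yaw 0.057 grasp [409.7  44.5  27.9] F [ 0.4  6.  -4.4] j [ 0.5   0.72 -0.6   2.39 -0.14  0.16  0.21] w 26.3 ff 55.1
[ 0.68534245 -0.09842066  0.48124447]
top cover_hole []
top handle_grip []
top cover []
top jig_mouth [(0.71, array([163.5, 207.7]))]
side cover_hole []
side handle_grip []
side cover []
side jig_mouth []
[274.17187106 279.95036607] [237.40702252 286.51040376]
```

Request:
play_rows --commands '[{"rotation": [0, 0, 0], "offset": [0, 0.2, 0.05], "jaw": 0}, {"rotation": [0, 0, 0], "offset": [0, 0.2, 0.05], "jaw": 0}, {"rotation": [0, 0, 0], "offset": [0, 0, 0], "jaw": 0}, {"rotation": [0, 0, 0], "offset": [0, 0, 0], "jaw": 0}]'

```text
clock: 14.65
ee_pos: [409.8, 51.9, 18.6]
orientation: [0.674, 0.712, 0.136, -0.144]
contact_force: [0.0, 0.5, -3.2]
gripper_width: 25.7
finger_force: 54.8
```

Request:
play_rows --commands '[{"rotation": [0, 0, 0], "offset": [0, 0.15, 0], "jaw": 0}, {"rotation": [0, 0, 0], "offset": [0, 0, 0], "jaw": 0}, {"rotation": [0, 0, 0], "offset": [0, 0, 0], "jaw": 0}]'

```text
clock: 14.9
ee_pos: [409.8, 53.7, 18.7]
orientation: [0.674, 0.712, 0.136, -0.144]
contact_force: [-1.2, 0.4, -3.2]
gripper_width: 25.9
finger_force: 54.8
```

Request:
play_rows --commands '[{"rotation": [0, 0, 0], "offset": [0, 0.12, 0], "jaw": 0}, {"rotation": [0, 0, 0], "offset": [0, 0, 0], "jaw": 0}, {"rotation": [0, 0, 0], "offset": [0, 0, 0], "jaw": 0}]'

```text
clock: 15.15
ee_pos: [409.8, 55.1, 18.7]
orientation: [0.673, 0.712, 0.136, -0.144]
contact_force: [0.6, 0.2, -3.2]
gripper_width: 25.8
finger_force: 54.8
```

Request:
play_rows --commands '[{"rotation": [0, 0, 0], "offset": [0, 0.12, 0], "jaw": 0}, {"rotation": [0, 0, 0], "offset": [0, 0, 0], "jaw": 0}, {"rotation": [0, 0, 0], "offset": [0, 0, 0], "jaw": 0}]'

```text
clock: 15.4
ee_pos: [409.7, 56.1, 18.7]
orientation: [0.674, 0.712, 0.136, -0.144]
contact_force: [-0.2, -1.5, -3.6]
gripper_width: 25.9
finger_force: 54.8
```

Request:
play_rows --commands '[{"rotation": [0, 0, 0], "offset": [0, -0.33, 0], "jaw": 0}, {"rotation": [0, 0, 0], "offset": [0, 0, 0], "jaw": 0}, {"rotation": [0, 0, 0], "offset": [0.6, 0.035, 0], "jaw": 0}, {"rotation": [0, 0, 0], "offset": [0.6, 0.035, 0], "jaw": 0}, {"rotation": [0, 0, 0], "offset": [0.6, 0.03, 0], "jaw": 0}, {"rotation": [0, 0, 0], "offset": [0.6, 0.035, 0], "jaw": 0}, {"rotation": [0, 0, 0], "offset": [0, 0, 0], "jaw": 0}, {"rotation": [0, 0, 0], "offset": [0, 0, 0], "jaw": 0}]'

```text
clock: 16.07
ee_pos: [434.6, 54.7, 18.8]
orientation: [0.673, 0.712, 0.137, -0.144]
contact_force: [-0.2, 0.4, -2.6]
gripper_width: 25.6
finger_force: 54.8
```

```bash
python3 - <<'E'
from tool import *
tool(); print(sense()["wrist_torque"])
E
```

```text
t 16.07 tcp [434.6  54.7  18.8] y [0.998 0.056 0.001] z [-0.021  0.388 -0.921] yaw 0.056 grasp [434.9  50.4  28.9] F [-0.2  0.4 -2.6] j [ 0.47  0.72 -0.58  2.34 -0.14  0.2   0.2 ] w 25.6 ff 54.8
[-0.28715203 -0.18619353  0.04476206]
```

Request:
play_rows --commands '[{"rotation": [0, 0, 0], "offset": [0.4, 0.022, 0.2], "jaw": 0}, {"rotation": [0, 0, 0], "offset": [0.8, 0.045, 0.1], "jaw": 0}, {"rotation": [0, 0, 0], "offset": [0.8, 0.045, 0.1], "jaw": 0}, {"rotation": [0, 0, 0], "offset": [0.8, 0.045, 0], "jaw": 0}, {"rotation": [0, 0, 0], "offset": [0.8, 0.045, 0], "jaw": 0}, {"rotation": [0, 0, 0], "offset": [0, 0, 0], "jaw": 0}]'

```text
clock: 16.57
ee_pos: [473.0, 56.2, 22.9]
orientation: [0.674, 0.712, 0.137, -0.143]
contact_force: [1.5, -0.5, -2.1]
gripper_width: 25.6
finger_force: 54.8
```

```bash
python3 - <<'E'
from tool import *
tool(); print(sense()["wrist_torque"])
E
```

```text
t 16.57 tcp [473.   56.2  22.9] y [0.999 0.054 0.003] z [-0.018  0.388 -0.921] yaw 0.054 grasp [473.2  51.9  33. ] F [ 1.5 -0.5 -2.1] j [ 0.45  0.72 -0.56  2.26 -0.14  0.27  0.19] w 25.6 ff 54.8
[-0.49481404 -0.33116871 -0.04699466]
```

Request:
play_rows --commands '[{"rotation": [0, 0, 0], "offset": [0.6, 0.034, 0], "jaw": 0}, {"rotation": [0, 0, 0], "offset": [0.6, 0.034, 0], "jaw": 0}, {"rotation": [0, 0, 0], "offset": [0.6, 0.034, 0], "jaw": 0}, {"rotation": [0, 0, 0], "offset": [0.6, 0.034, 0], "jaw": 0}, {"rotation": [0, 0, 0], "offset": [0.6, 0.034, 0], "jaw": 0}, {"rotation": [0, 0, 0], "offset": [0, 0, 0], "jaw": 0}, {"rotation": [0, 0, 0], "offset": [0, 0, 0], "jaw": 0}]'

```text
clock: 17.15
ee_pos: [501.5, 58.2, 22.9]
orientation: [0.674, 0.712, 0.137, -0.143]
contact_force: [1.5, 1.6, 3.6]
gripper_width: 25.4
finger_force: 54.8
```

```bash
python3 - <<'E'
from tool import *
tool(); print(sense()["wrist_torque"])
E
```

```text
t 17.15 tcp [501.5  58.2  22.9] y [0.998 0.055 0.002] z [-0.019  0.388 -0.921] yaw 0.055 grasp [501.7  53.9  33. ] F [1.5 1.6 3.6] j [ 0.43  0.73 -0.55  2.2  -0.14  0.31  0.19] w 25.4 ff 54.8
[-0.00304843 -0.09600167 -0.06398393]
```

Request:
play_rows --commands '[{"rotation": [0, 0, 0], "offset": [0.3, 0.017, 0], "jaw": 0}, {"rotation": [0, 0, 0], "offset": [0.3, 0.017, 0], "jaw": 0}, {"rotation": [0, 0, 0], "offset": [0.3, 0.017, 0], "jaw": 0}, {"rotation": [0, 0, 0], "offset": [0, 0, 0], "jaw": 0}, {"rotation": [0, 0, 0], "offset": [0, 0, 0], "jaw": 0}]'

```text
clock: 17.57
ee_pos: [508.8, 58.6, 22.7]
orientation: [0.673, 0.712, 0.136, -0.144]
contact_force: [-3.9, 0.9, 3.7]
gripper_width: 25.8
finger_force: 54.8
```

Request:
play_rows --commands '[{"rotation": [0, 0, 0], "offset": [0.3, 0.017, 0], "jaw": 0}, {"rotation": [0, 0, 0], "offset": [0, 0, 0], "jaw": 0}, {"rotation": [0, 0, 0], "offset": [0, 0, 0], "jaw": 0}]'

```text
clock: 17.82
ee_pos: [511.6, 58.8, 22.7]
orientation: [0.673, 0.712, 0.136, -0.144]
contact_force: [-4.0, 1.8, 3.2]
gripper_width: 26.0
finger_force: 54.9
```

Request:
play_rows --commands '[{"rotation": [0, 0, 0], "offset": [0.2, 0.011, 0], "jaw": 0}, {"rotation": [0, 0, 0], "offset": [0, 0, 0], "jaw": 0}, {"rotation": [0, 0, 0], "offset": [0, 0, 0], "jaw": 0}]'

```text
clock: 18.07
ee_pos: [513.3, 59.0, 22.7]
orientation: [0.673, 0.712, 0.136, -0.145]
contact_force: [-5.1, 1.9, 3.5]
gripper_width: 25.9
finger_force: 54.9
```

Request:
play_rows --commands '[{"rotation": [0, 0, 0], "offset": [0.2, 0.011, 0], "jaw": 0}, {"rotation": [0, 0, 0], "offset": [0, 0, 0], "jaw": 0}, {"rotation": [0, 0, 0], "offset": [0, 0, 0], "jaw": 0}]'

```text
clock: 18.32
ee_pos: [515.1, 59.2, 22.7]
orientation: [0.673, 0.712, 0.136, -0.145]
contact_force: [-4.2, 1.7, 3.1]
gripper_width: 25.9
finger_force: 54.9
```

Request:
play_rows --commands '[{"rotation": [0, 0, 0], "offset": [0.2, 0.011, 0], "jaw": 0}, {"rotation": [0, 0, 0], "offset": [0, 0, 0], "jaw": 0}, {"rotation": [0, 0, 0], "offset": [0, 0, 0], "jaw": 0}]'

```text
clock: 18.57
ee_pos: [517.0, 59.3, 22.7]
orientation: [0.673, 0.712, 0.136, -0.145]
contact_force: [-4.7, 1.1, 3.3]
gripper_width: 25.7
finger_force: 54.9
```

Request:
play_rows --commands '[{"rotation": [0, 0, 0], "offset": [0.2, 0.011, 0], "jaw": 0}, {"rotation": [0, 0, 0], "offset": [0, 0, 0], "jaw": 0}, {"rotation": [0, 0, 0], "offset": [0, 0, 0], "jaw": 0}]'

```text
clock: 18.82
ee_pos: [518.9, 59.5, 22.7]
orientation: [0.673, 0.712, 0.136, -0.145]
contact_force: [-5.8, 2.0, 2.7]
gripper_width: 26.1
finger_force: 54.9
```

Request:
play_rows --commands '[{"rotation": [0, 0, 0], "offset": [0.2, 0.011, 0], "jaw": 0}, {"rotation": [0, 0, 0], "offset": [0, 0, 0], "jaw": 0}, {"rotation": [0, 0, 0], "offset": [0, 0, 0], "jaw": 0}]'

```text
clock: 19.07
ee_pos: [520.9, 59.8, 22.7]
orientation: [0.673, 0.712, 0.136, -0.145]
contact_force: [-5.6, 2.5, 2.7]
gripper_width: 25.7
finger_force: 54.9
```

Request:
play_rows --commands '[{"rotation": [0, 0, 0], "offset": [0.2, 0.011, 0], "jaw": 0}, {"rotation": [0, 0, 0], "offset": [0, 0, 0], "jaw": 0}, {"rotation": [0, 0, 0], "offset": [0, 0, 0], "jaw": 0}]'

```text
clock: 19.32
ee_pos: [522.7, 59.9, 22.7]
orientation: [0.673, 0.712, 0.136, -0.145]
contact_force: [-5.4, 2.0, 3.3]
gripper_width: 25.8
finger_force: 54.9
```

Request:
play_rows --commands '[{"rotation": [0, 0, 0], "offset": [0.2, 0.011, 0], "jaw": 0}, {"rotation": [0, 0, 0], "offset": [0, 0, 0], "jaw": 0}, {"rotation": [0, 0, 0], "offset": [0, 0, 0], "jaw": 0}]'

```text
clock: 19.57
ee_pos: [524.6, 60.1, 22.7]
orientation: [0.673, 0.712, 0.136, -0.145]
contact_force: [-5.2, 3.7, 3.6]
gripper_width: 25.8
finger_force: 54.9
```

Request:
play_rows --commands '[{"rotation": [0, 0, 0], "offset": [0.2, 0.011, 0], "jaw": 0}, {"rotation": [0, 0, 0], "offset": [0, 0, 0], "jaw": 0}, {"rotation": [0, 0, 0], "offset": [0, 0, 0], "jaw": 0}]'

```text
clock: 19.82
ee_pos: [526.5, 60.3, 22.7]
orientation: [0.673, 0.712, 0.136, -0.145]
contact_force: [-6.2, 3.1, 3.3]
gripper_width: 26.2
finger_force: 54.9
```

Request:
play_rows --commands '[{"rotation": [0, 0, 0], "offset": [0.2, 0.011, 0], "jaw": 0}, {"rotation": [0, 0, 0], "offset": [0, 0, 0], "jaw": 0}, {"rotation": [0, 0, 0], "offset": [0, 0, 0], "jaw": 0}]'

```text
clock: 20.07
ee_pos: [528.4, 60.5, 22.7]
orientation: [0.673, 0.712, 0.136, -0.145]
contact_force: [-6.3, 3.5, 3.0]
gripper_width: 25.9
finger_force: 54.9
```

Request:
play_rows --commands '[{"rotation": [0, 0, 0], "offset": [0.2, 0.011, 0], "jaw": 0}, {"rotation": [0, 0, 0], "offset": [0, 0, 0], "jaw": 0}, {"rotation": [0, 0, 0], "offset": [0, 0, 0], "jaw": 0}]'

```text
clock: 20.32
ee_pos: [530.3, 60.7, 22.7]
orientation: [0.673, 0.712, 0.136, -0.145]
contact_force: [-6.6, 3.1, 4.0]
gripper_width: 26.0
finger_force: 54.9
```

```bash
python3 - <<'E'
from tool import *
tool(); print(sense()["wrist_torque"])
E
```

```text
t 20.32 tcp [530.3  60.7  22.7] y [ 0.998  0.057 -0.002] z [-0.025  0.389 -0.921] yaw 0.057 grasp [530.5  56.4  32.8] F [-6.6  3.1  4. ] j [ 0.4   0.75 -0.53  2.13 -0.14  0.37  0.18] w 26.0 ff 54.9
[0.56529679 1.43721446 0.46551371]
```

Request:
play_rows --commands '[{"rotation": [0, 0, 0], "offset": [0.2, 0.008, 0], "jaw": 0}, {"rotation": [0, 0, 0], "offset": [0, 0, 0], "jaw": 0}, {"rotation": [0, 0, 0], "offset": [0, 0, 0], "jaw": 0}]'

```text
clock: 20.57
ee_pos: [532.1, 60.9, 22.7]
orientation: [0.673, 0.712, 0.136, -0.146]
contact_force: [-5.9, 4.2, 4.3]
gripper_width: 25.7
finger_force: 54.9
```

```bash
python3 - <<'E'
from tool import *
tool(); print(sense()["wrist_torque"])
E
```

```text
t 20.57 tcp [532.1  60.9  22.7] y [ 0.998  0.057 -0.003] z [-0.025  0.389 -0.921] yaw 0.057 grasp [532.4  56.6  32.8] F [-5.9  4.2  4.3] j [ 0.4   0.75 -0.53  2.12 -0.14  0.37  0.18] w 25.7 ff 54.9
[0.71730434 1.58442687 0.54191344]
```

Request:
play_rows --commands '[{"rotation": [0, 0, 0], "offset": [0, 0.15, 0], "jaw": 0}, {"rotation": [0, 0, 0], "offset": [0, 0, 0], "jaw": 0}, {"rotation": [0, 0, 0], "offset": [0.1, 0.01, 0], "jaw": 0}, {"rotation": [0, 0, 0], "offset": [0, 0, 0], "jaw": 0}, {"rotation": [0, 0, 0], "offset": [0, 0, 0], "jaw": 0}]'

```text
clock: 20.98
ee_pos: [534.3, 61.6, 22.7]
orientation: [0.673, 0.712, 0.136, -0.145]
contact_force: [-4.9, 1.5, 3.4]
gripper_width: 26.0
finger_force: 54.9
```

Request:
play_rows --commands '[{"rotation": [0, 0, 0], "offset": [0.15, 0.01, 0], "jaw": 0}, {"rotation": [0, 0, 0], "offset": [0, 0, 0], "jaw": 0}, {"rotation": [0, 0, 0], "offset": [0, 0, 0], "jaw": 0}]'

```text
clock: 21.23
ee_pos: [535.8, 61.7, 22.7]
orientation: [0.673, 0.712, 0.136, -0.145]
contact_force: [-5.3, 2.5, 3.6]
gripper_width: 26.0
finger_force: 54.9
```

```bash
python3 - <<'E'
from tool import *
tool(); print(sense()["wrist_torque"])
E
```

```text
t 21.23 tcp [535.8  61.7  22.7] y [ 0.998  0.056 -0.001] z [-0.023  0.389 -0.921] yaw 0.056 grasp [536.1  57.5  32.8] F [-5.3  2.5  3.6] j [ 0.4   0.75 -0.53  2.12 -0.14  0.37  0.17] w 26.0 ff 54.9
[0.12844574 1.20904801 0.36077782]
```

Request:
play_rows --commands '[{"rotation": [0, 0, 0], "offset": [0, 0.12, 0], "jaw": 0}, {"rotation": [0, 0, 0], "offset": [0, 0, 0], "jaw": 0}, {"rotation": [0, 0, 0], "offset": [0, 0, 0], "jaw": 0}]'

```text
clock: 21.48
ee_pos: [536.5, 62.4, 22.7]
orientation: [0.674, 0.712, 0.136, -0.144]
contact_force: [-3.6, -0.8, 3.9]
gripper_width: 25.7
finger_force: 54.9
```

Request:
play_rows --commands '[{"rotation": [0, 0, 0], "offset": [0, 0.12, 0], "jaw": 0}, {"rotation": [0, 0, 0], "offset": [0, 0, 0], "jaw": 0}, {"rotation": [0, 0, 0], "offset": [0, 0, 0], "jaw": 0}]'

```text
clock: 21.73
ee_pos: [537.2, 63.6, 22.7]
orientation: [0.674, 0.712, 0.137, -0.144]
contact_force: [-1.6, -2.5, 2.1]
gripper_width: 25.8
finger_force: 54.9
```

Request:
play_rows --commands '[{"rotation": [0, 0, 0], "offset": [0, 0.12, 0], "jaw": 0}, {"rotation": [0, 0, 0], "offset": [0, 0, 0], "jaw": 0}, {"rotation": [0, 0, 0], "offset": [0, 0, 0], "jaw": 0}]'

```text
clock: 21.98
ee_pos: [537.3, 64.6, 22.6]
orientation: [0.674, 0.712, 0.137, -0.143]
contact_force: [0.3, -4.5, 0.8]
gripper_width: 26.1
finger_force: 54.9
```

```bash
python3 - <<'E'
from tool import *
tool(); print(sense()["wrist_torque"])
E
```

```text
t 21.98 tcp [537.3  64.6  22.6] y [0.999 0.054 0.001] z [-0.02   0.388 -0.922] yaw 0.054 grasp [537.5  60.3  32.8] F [ 0.3 -4.5  0.8] j [ 0.39  0.75 -0.53  2.12 -0.14  0.37  0.17] w 26.1 ff 54.9
[-1.51532763e+00 -1.25288619e-03 -1.87599274e-01]
```

Request:
play_rows --commands '[{"rotation": [0, 0, 0], "offset": [0, -0.18, 0], "jaw": 0}, {"rotation": [0, 0, 0], "offset": [0, 0, -0.15], "jaw": 0}, {"rotation": [0, 0, 0], "offset": [0, 0, -0.1], "jaw": 0}, {"rotation": [0, 0, 0], "offset": [0, 0, 0], "jaw": 0}]'

```text
clock: 22.32
ee_pos: [537.1, 63.8, 20.5]
orientation: [0.673, 0.712, 0.137, -0.144]
contact_force: [1.0, -1.4, 6.0]
gripper_width: 26.0
finger_force: 54.8
```

Request:
play_rows --commands '[{"rotation": [0, 0, 0], "offset": [-0.1, -0.006, 0], "jaw": 0}, {"rotation": [0, 0, 0], "offset": [-0.1, -0.006, 0], "jaw": 0}, {"rotation": [0, 0, 0], "offset": [-0.1, -0.006, 0], "jaw": 0}, {"rotation": [0, 0, 0], "offset": [0, 0, 0], "jaw": 0}]'

```text
clock: 22.65
ee_pos: [536.7, 63.7, 21.1]
orientation: [0.673, 0.712, 0.139, -0.142]
contact_force: [5.7, 0.3, 5.9]
gripper_width: 25.9
finger_force: 54.8
```

```bash
python3 - <<'E'
from tool import *
tool(); print(sense()["wrist_torque"])
E
```

```text
t 22.65 tcp [536.7  63.7  21.1] y [0.998 0.055 0.006] z [-0.016  0.389 -0.921] yaw 0.055 grasp [536.9  59.5  31.2] F [5.7 0.3 5.9] j [ 0.4   0.75 -0.53  2.12 -0.14  0.36  0.17] w 25.9 ff 54.8
[-0.10847201 -1.17454745 -0.60488818]
```

Request:
play_rows --commands '[{"rotation": [0, 0, 0], "offset": [-0.1, -0.006, 0], "jaw": 0}, {"rotation": [0, 0, 0], "offset": [-0.1, -0.006, 0], "jaw": 0}, {"rotation": [0, 0, 0], "offset": [-0.1, -0.006, 0], "jaw": 0}, {"rotation": [0, 0, 0], "offset": [0, 0, 0], "jaw": 0}]'

```text
clock: 22.98
ee_pos: [533.9, 63.4, 21.1]
orientation: [0.674, 0.712, 0.139, -0.142]
contact_force: [5.9, -0.1, 5.4]
gripper_width: 25.5
finger_force: 54.8
```

Request:
play_rows --commands '[{"rotation": [0, 0, 0], "offset": [-0.1, -0.006, 0], "jaw": 0}, {"rotation": [0, 0, 0], "offset": [-0.1, -0.006, 0], "jaw": 0}, {"rotation": [0, 0, 0], "offset": [-0.1, -0.006, 0], "jaw": 0}, {"rotation": [0, 0, 0], "offset": [0, 0, 0], "jaw": 0}]'

```text
clock: 23.32
ee_pos: [531.0, 63.2, 21.1]
orientation: [0.674, 0.712, 0.139, -0.142]
contact_force: [7.4, 0.0, 5.7]
gripper_width: 26.2
finger_force: 54.8
```

```bash
python3 - <<'E'
from tool import *
tool(); print(sense()["wrist_torque"])
E
```

```text
t 23.32 tcp [531.   63.2  21.1] y [0.999 0.054 0.006] z [-0.015  0.388 -0.921] yaw 0.054 grasp [531.1  58.9  31.2] F [7.4 0.  5.7] j [ 0.4   0.75 -0.53  2.14 -0.14  0.35  0.18] w 26.2 ff 54.8
[-0.3225835  -1.28770917 -0.5753426 ]
```

Request:
play_rows --commands '[{"rotation": [0, 0, 0], "offset": [-0.1, -0.006, 0], "jaw": 0}, {"rotation": [0, 0, 0], "offset": [-0.1, -0.006, 0], "jaw": 0}, {"rotation": [0, 0, 0], "offset": [-0.1, -0.006, 0], "jaw": 0}, {"rotation": [0, 0, 0], "offset": [0, 0, 0], "jaw": 0}]'

```text
clock: 23.65
ee_pos: [528.0, 63.0, 21.1]
orientation: [0.674, 0.712, 0.139, -0.142]
contact_force: [6.7, -1.3, 5.5]
gripper_width: 26.3
finger_force: 54.8
```

Request:
play_rows --commands '[{"rotation": [0, 0, 0], "offset": [-0.1, -0.006, 0], "jaw": 0}, {"rotation": [0, 0, 0], "offset": [-0.1, -0.006, 0], "jaw": 0}, {"rotation": [0, 0, 0], "offset": [-0.1, -0.006, 0], "jaw": 0}, {"rotation": [0, 0, 0], "offset": [0, 0, 0], "jaw": 0}]'

```text
clock: 23.98
ee_pos: [525.0, 62.7, 21.0]
orientation: [0.674, 0.712, 0.139, -0.142]
contact_force: [6.3, -1.1, 5.7]
gripper_width: 26.1
finger_force: 54.8
```

Request:
play_rows --commands '[{"rotation": [0, 0, 0], "offset": [-0.1, -0.006, 0], "jaw": 0}, {"rotation": [0, 0, 0], "offset": [-0.1, -0.006, 0], "jaw": 0}, {"rotation": [0, 0, 0], "offset": [-0.1, -0.006, 0], "jaw": 0}, {"rotation": [0, 0, 0], "offset": [0, 0, 0], "jaw": 0}]'

```text
clock: 24.32
ee_pos: [521.9, 62.5, 21.0]
orientation: [0.674, 0.712, 0.139, -0.142]
contact_force: [6.1, -0.8, 5.6]
gripper_width: 26.2
finger_force: 54.8
```

```bash
python3 - <<'E'
from tool import *
tool(); print(sense()["wrist_torque"])
E
```

```text
t 24.32 tcp [521.9  62.5  21. ] y [0.999 0.054 0.006] z [-0.015  0.388 -0.921] yaw 0.054 grasp [522.1  58.3  31.1] F [ 6.1 -0.8  5.6] j [ 0.41  0.74 -0.54  2.16 -0.14  0.33  0.18] w 26.2 ff 54.8
[-0.31470648 -1.34005185 -0.59935161]
```

Request:
play_rows --commands '[{"rotation": [0, 0, 0], "offset": [0, 0, 0], "jaw": 0}, {"rotation": [0, 0, 0], "offset": [0, 0, 0], "jaw": 0}, {"rotation": [0, 0, 0], "offset": [0, 0, 0], "jaw": 0}]' --newtons 6

```text
clock: 24.57
ee_pos: [518.8, 62.8, 20.3]
orientation: [0.673, 0.712, 0.137, -0.144]
contact_force: [2.8, 1.7, 1.6]
gripper_width: 25.6
finger_force: 6.0
```

```bash
python3 - <<'E'
from tool import *
tool(); print(sense()["wrist_torque"])
E
```

```text
t 24.57 tcp [518.8  62.8  20.3] y [0.998 0.056 0.001] z [-0.021  0.389 -0.921] yaw 0.056 grasp [519.1  58.5  30.5] F [2.8 1.7 1.6] j [ 0.41  0.74 -0.54  2.16 -0.14  0.34  0.18] w 25.6 ff 6.0
[-0.08593412 -0.75263545 -0.17303732]
```

Request:
play_rows --commands '[{"rotation": [0, 0, 0], "offset": [0.1, 0.006, 0], "jaw": 0}, {"rotation": [0, 0, 0], "offset": [0.1, 0.006, 0], "jaw": 0}, {"rotation": [0, 0, 0], "offset": [0.1, 0.006, 0], "jaw": 0}, {"rotation": [0, 0, 0], "offset": [0.1, 0.006, 0], "jaw": 0}, {"rotation": [0, 0, 0], "offset": [0, 0, 0], "jaw": 0}]'

```text
clock: 24.98
ee_pos: [519.8, 63.2, 20.0]
orientation: [0.673, 0.712, 0.135, -0.146]
contact_force: [-5.3, 2.8, 2.9]
gripper_width: 25.8
finger_force: 6.0
```

Request:
play_rows --commands '[{"rotation": [0, 0, 0], "offset": [0.1, 0.006, 0], "jaw": 0}, {"rotation": [0, 0, 0], "offset": [0.1, 0.006, 0], "jaw": 0}, {"rotation": [0, 0, 0], "offset": [0.1, 0.006, 0], "jaw": 0}, {"rotation": [0, 0, 0], "offset": [0, 0, 0], "jaw": 0}]'

```text
clock: 25.32
ee_pos: [522.4, 63.4, 19.9]
orientation: [0.673, 0.712, 0.135, -0.146]
contact_force: [-4.2, 3.0, 3.4]
gripper_width: 26.1
finger_force: 6.0
```

```bash
python3 - <<'E'
from tool import *
tool(); print(sense()["wrist_torque"])
E
```

```text
t 25.32 tcp [522.4  63.4  19.9] y [ 0.998  0.058 -0.005] z [-0.027  0.389 -0.921] yaw 0.058 grasp [522.7  59.1  30. ] F [-4.2  3.   3.4] j [ 0.4   0.75 -0.53  2.15 -0.14  0.35  0.18] w 26.1 ff 6.0
[0.38579497 0.97712685 0.44290993]
```

Request:
play_rows --commands '[{"rotation": [0, 0, 0], "offset": [0.1, 0.006, 0], "jaw": 0}, {"rotation": [0, 0, 0], "offset": [0.1, 0.006, 0], "jaw": 0}, {"rotation": [0, 0, 0], "offset": [0.1, 0.006, 0], "jaw": 0}, {"rotation": [0, 0, 0], "offset": [0, 0, 0], "jaw": 0}]'

```text
clock: 25.65
ee_pos: [525.8, 63.5, 19.9]
orientation: [0.673, 0.712, 0.135, -0.146]
contact_force: [-4.3, 2.5, 3.4]
gripper_width: 26.2
finger_force: 6.0
```

Request:
play_rows --commands '[{"rotation": [0, 0, 0], "offset": [0.1, 0.006, 0], "jaw": 0}, {"rotation": [0, 0, 0], "offset": [0.1, 0.006, 0], "jaw": 0}, {"rotation": [0, 0, 0], "offset": [0.1, 0.006, 0], "jaw": 0}, {"rotation": [0, 0, 0], "offset": [0, 0, 0], "jaw": 0}]'

```text
clock: 25.98
ee_pos: [528.7, 63.7, 20.0]
orientation: [0.673, 0.712, 0.135, -0.146]
contact_force: [-4.7, 3.1, 3.5]
gripper_width: 26.2
finger_force: 6.0
```

Request:
play_rows --commands '[{"rotation": [0, 0, 0], "offset": [0.1, 0.006, 0], "jaw": 0}, {"rotation": [0, 0, 0], "offset": [0.1, 0.006, 0], "jaw": 0}, {"rotation": [0, 0, 0], "offset": [0.1, 0.006, 0], "jaw": 0}, {"rotation": [0, 0, 0], "offset": [0, 0, 0], "jaw": 0}]'

```text
clock: 26.32
ee_pos: [531.7, 63.9, 20.0]
orientation: [0.673, 0.712, 0.135, -0.146]
contact_force: [-4.0, 2.3, 3.0]
gripper_width: 25.9
finger_force: 6.0
```

```bash
python3 - <<'E'
from tool import *
tool(); print(sense()["wrist_torque"])
E
```

```text
t 26.32 tcp [531.7  63.9  20. ] y [ 0.998  0.058 -0.004] z [-0.027  0.389 -0.921] yaw 0.058 grasp [532.   59.6  30.1] F [-4.   2.3  3. ] j [ 0.4   0.75 -0.53  2.13 -0.14  0.36  0.17] w 25.9 ff 6.0
[0.39709159 0.95492544 0.44483579]
```

Request:
play_rows --commands '[{"rotation": [0, 0, 0], "offset": [0.1, 0.006, 0], "jaw": 0}, {"rotation": [0, 0, 0], "offset": [0.1, 0.006, 0], "jaw": 0}, {"rotation": [0, 0, 0], "offset": [0.1, 0.006, 0], "jaw": 0}, {"rotation": [0, 0, 0], "offset": [0, 0, 0], "jaw": 0}]'

```text
clock: 26.65
ee_pos: [534.7, 64.1, 20.0]
orientation: [0.673, 0.712, 0.135, -0.146]
contact_force: [-5.0, 2.6, 3.3]
gripper_width: 26.0
finger_force: 6.0
```

Request:
play_rows --commands '[{"rotation": [0, 0, 0], "offset": [0.1, 0.006, 0], "jaw": 0}, {"rotation": [0, 0, 0], "offset": [0.1, 0.006, 0], "jaw": 0}, {"rotation": [0, 0, 0], "offset": [0.1, 0.006, 0], "jaw": 0}, {"rotation": [0, 0, 0], "offset": [0, 0, 0], "jaw": 0}]'

```text
clock: 26.98
ee_pos: [537.6, 64.3, 19.9]
orientation: [0.673, 0.712, 0.135, -0.146]
contact_force: [-5.7, 2.4, 3.6]
gripper_width: 25.9
finger_force: 6.0
```

```bash
python3 - <<'E'
from tool import *
tool(); print(sense()["wrist_torque"])
E
```

```text
t 26.98 tcp [537.6  64.3  19.9] y [ 0.998  0.058 -0.005] z [-0.027  0.389 -0.921] yaw 0.058 grasp [537.9  60.   30.1] F [-5.7  2.4  3.6] j [ 0.39  0.75 -0.53  2.11 -0.14  0.37  0.17] w 25.9 ff 6.0
[0.45935679 1.01297733 0.45091831]
```

```bash
python3 - <<'E'
from tool import *
t=get_image("top");s=get_image("side")
cv2.imwrite("pics/top_n.png",t["color"][:,:,::-1]);cv2.imwrite("pics/side_n.png",s["color"][:,:,::-1])
a=cv2.resize(t["color"][135:185,145:205,::-1],None,fx=8,fy=8,interpolation=cv2.INTER_CUBIC)
b=cv2.resize(s["color"][205:305,120:180,::-1],None,fx=4,fy=4,interpolation=cv2.INTER_CUBIC)
o=np.zeros((400,720,3),np.uint8);o[:,:480]=a;o[:,480:]=b
o=cv2.convertScaleAbs(o,alpha=1.5)
cv2.imwrite("pics/p4.png",o)
J,C=np.load("JC.npy")
def jp(l):
    c,s_=np.cos(J[2]),np.sin(J[2]); return np.array([J[0]+c*l[0]-s_*l[1],J[1]+s_*l[0]+c*l[1],l[2]])
for l in((22,0,44),(46,42,12),(46,-42,12),(46,0,12),(53,24,28),(53,-24,28),(41,0,28)): print(l,((proj(t,jp(l))-(145,135)+.5)*8).round(0))
E
```

```text
(22, 0, 44) [209. 115.]
(46, 42, 12) [109.  62.]
(46, -42, 12) [373.  86.]
(46, 0, 12) [241.  74.]
(53, 24, 28) [157.  29.]
(53, -24, 28) [311.  43.]
(41, 0, 28) [228.  72.]
```

View pics/p4.png

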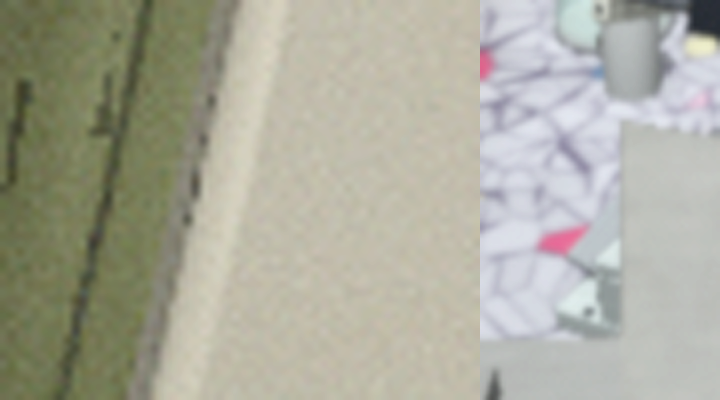

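```bash
python3 - <<'E'
from h import *
t=get_image("top");s=get_image("side")
J,C=np.load("JC.npy")
def jp(l):
    c,s_=np.cos(J[2]),np.sin(J[2]); return np.array([J[0]+c*l[0]-s_*l[1],J[1]+s_*l[0]+c*l[1],l[2]])
f=lambda x,y:np.array([(x+.5)/4-.5+90,(y+.5)/4-.5+130])
pc=lambda p:((p-(120,205)+.5)*4-.5+(480,0)).round(0)
for uv in (f(260,104),f(373,117)):
    w=atz(t,uv,44); d=w-jp((0,0,44)); c,s_=np.cos(J[2]),np.sin(J[2]); print("screw jig",(c*d[0]+s_*d[1]).round(1),(-s_*d[0]+c*d[1]).round(1),"side crop",pc(proj(s,w)))
for l in((22,42,44),(22,-42,44),(-22,42,44),(22,42,36),(46,42,12)): print(l,pc(proj(s,jp(l))))
for h in (-8,0,8,12):
  for z in (28,33): print("nose",h,z,[pc(proj(s,jp((h+41,y,z)))).tolist() for y in(24,-24)])
E
```

```text
screw jig 1.2 35.9 side crop [646. 260.]
screw jig -0.3 -33.0 side crop [738. 171.]
(22, 42, 44) [594. 256.]
(22, -42, 44) [705. 149.]
(-22, 42, 44) [687. 284.]
(22, 42, 36) [596. 272.]
(46, 42, 12) [553. 303.]
nose -8 28 [[601.0, 256.0], [664.0, 194.0]]
nose -8 33 [[600.0, 246.0], [663.0, 185.0]]
nose 0 28 [[585.0, 251.0], [649.0, 190.0]]
nose 0 33 [[584.0, 241.0], [648.0, 181.0]]
nose 8 28 [[569.0, 246.0], [634.0, 186.0]]
nose 8 33 [[568.0, 237.0], [633.0, 176.0]]
nose 12 28 [[561.0, 244.0], [626.0, 184.0]]
nose 12 33 [[560.0, 234.0], [625.0, 174.0]]
```

```bash
python3 - <<'E'
import cv2,numpy as np
a=cv2.imread("pics/side0.png").astype(int);b=cv2.imread("pics/side_n.png").astype(int);d=np.abs(a-b).max(2)
print("cols 136..157; diff>25=#")
for r in range(245,292): print(r,"".join("#" if v>25 else ("+" if v>12 else ".") for v in d[r,130:160]), " ".join("%3d"%v for v in b[r,136:158].mean(1)))
E
```

```text
cols 136..157; diff>25=#
245 .............................. 128 128 140 147 147 141 128 114 104 106 118 129 136 138 138 138 138 138 135 126 128 130
246 .............................. 129 130 140 145 146 144 138 125 110 102 106 118 131 139 144 147 148 146 139 125 127 129
247 .............................. 135 134 138 140 140 141 137 129 117 108 105 116 132 143 150 152 150 144 133 123 126 128
248 .............................. 140 138 138 139 140 139 139 135 129 121 115 121 135 146 152 152 147 135 123 120 126 127
249 .............................. 140 141 143 143 144 145 145 143 139 132 124 126 137 147 151 150 141 127 121 120 126 128
250 .............................. 138 142 144 145 145 146 147 146 143 138 129 128 139 148 150 146 136 128 126 122 126 128
251 .............................. 133 141 144 145 145 146 146 147 145 141 132 130 140 148 145 139 134 134 133 124 126 128
252 .............................. 129 139 143 144 145 146 147 147 146 142 134 133 141 145 139 132 133 137 134 123 125 127
253 .............................. 129 135 139 142 143 145 146 146 145 142 137 137 141 140 
[... 4005 characters left out ...]
1 136 127 111 103 103 104 101 101 102 104 107 111 114 115 118 114 112 115 117 123 126
287 .............................. 134 130 123 119 119 119 112 105 103 103 100 101 101 103 104 107 109 112 118 118 124 127
288 .............................. 130 132 134 137 140 138 129 121 118 111 103 101 100 101 102 103 107 110 113 118 124 127
289 .............................. 131 135 137 139 139 139 137 135 132 122 112 108 108 109 109 110 114 116 117 124 126 126
290 .............................. 127 128 129 128 129 129 129 130 129 126 121 121 120 120 121 121 123 123 124 127 127 127
291 .............................. 124 124 124 124 124 124 125 126 126 126 125 124 124 124 125 125 126 125 126 128 127 127
```

Request:
play_rows --commands '[{"rotation": [0, 0, 0], "offset": [0.1, 0.006, 0], "jaw": 0}, {"rotation": [0, 0, 0], "offset": [0.1, 0.006, 0], "jaw": 0}, {"rotation": [0, 0, 0], "offset": [0.1, 0.006, 0], "jaw": 0}, {"rotation": [0, 0, 0], "offset": [0, 0, 0], "jaw": 0}]'

```text
clock: 27.52
ee_pos: [540.6, 64.5, 19.9]
orientation: [0.673, 0.712, 0.135, -0.146]
contact_force: [-4.2, 2.9, 4.6]
gripper_width: 26.2
finger_force: 6.0
```

```bash
python3 - <<'E'
from tool import *
tool(); print(sense()["wrist_torque"])
E
```

```text
t 27.52 tcp [540.6  64.5  19.9] y [ 0.998  0.058 -0.005] z [-0.027  0.389 -0.921] yaw 0.058 grasp [540.9  60.2  30.1] F [-4.2  2.9  4.6] j [ 0.39  0.75 -0.52  2.11 -0.14  0.38  0.17] w 26.2 ff 6.0
[0.48412625 0.91838558 0.44055642]
```

```bash
cat > nose.py <<'E'
from tool import *
def nose():
    b=get_image("side")["color"][:,:,::-1].astype(int);a=cv2.imread("pics/side0.png").astype(int);d=np.abs(a-b).max(2)
    for r in range(250,276): print(r,"".join("#" if v>25 else ("+" if v>12 else ".") for v in d[r,130:160]))
E
python3 -c "
from nose import *
nose()"
```

```text
250 ..............................
251 ..............................
252 ..............................
253 ..............................
254 ..............................
255 ..............................
256 ..............................
257 ..............................
258 ..............................
259 ..............................
260 .................++++++.......
261 ...............+########+.....
262 ..............+##########+....
263 .............+###########.....
264 ............+###########+.....
265 ...........+###########+......
266 ..........+###########+.......
267 ..........+##########+........
268 ...........#########+.........
269 ..........+#++#####+..........
270 ...........++++###+...........
271 .............+..#+............
272 ...............++.+...........
273 ...............####...........
274 ..............+#+##...........
275 .............+#...............
```

Request:
play_rows --commands '[{"rotation": [0, 0, 0], "offset": [0, 0, 0], "jaw": 0.31}, {"rotation": [0, 0, 0], "offset": [0, 0, 0], "jaw": 0.31}, {"rotation": [0, 0, 0], "offset": [-0.1, -0.006, 0], "jaw": 0.31}, {"rotation": [0, 0, 0], "offset": [-0.1, -0.006, 0], "jaw": 0.31}, {"rotation": [0, 0, 0], "offset": [-0.1, -0.006, 0], "jaw": 0.31}, {"rotation": [0, 0, 0], "offset": [-0.1, -0.006, 0], "jaw": 0.31}, {"rotation": [0, 0, 0], "offset": [-0.1, -0.006, 0], "jaw": 0.31}, {"rotation": [0, 0, 0], "offset": [-0.1, -0.006, 0], "jaw": 0.31}, {"rotation": [0, 0, 0], "offset": [-0.1, -0.006, 0], "jaw": 0.31}]'

```text
clock: 28.32
ee_pos: [536.9, 63.3, 20.3]
orientation: [0.674, 0.712, 0.137, -0.144]
contact_force: [2.1, 0.6, -0.7]
gripper_width: 29.1
finger_force: 0.6
```

```bash
python3 - <<'E'
from nose import *
tool(); print(sense()["wrist_torque"]); nose()
E
```

```text
t 28.32 tcp [536.9  63.3  20.3] y [0.998 0.055 0.001] z [-0.021  0.388 -0.921] yaw 0.055 grasp [537.1  59.   30.4] F [ 2.1  0.6 -0.7] j [ 0.39  0.75 -0.53  2.12 -0.14  0.37  0.17] w 29.1 ff 0.6
[-0.42361697 -0.41555456 -0.1280229 ]
250 ..............................
251 ..............................
252 ..............................
253 ..............................
254 ..............................
255 ..............................
256 ..............................
257 ..............................
258 ..............................
259 ..............................
260 .................+++++++......
261 ...............+#########.....
262 ...............##########+....
263 ..............###########.....
264 .............+##########+.....
265 ............+##########+......
266 ...........+##########+.......
267 ...........##########+........
268 ...........+########+.........
269 ...........+.######+..........
270 ...........++.+###+...........
271 ............++.+##............
272 .............++...............
273 ...............++##...........
274 ................###+..........
275 ................+##...........
```

Request:
play_rows --commands '[{"rotation": [0, 0, 0], "offset": [-0.1, -0.006, 0], "jaw": 0.31}, {"rotation": [0, 0, 0], "offset": [-0.1, -0.006, 0], "jaw": 0.31}, {"rotation": [0, 0, 0], "offset": [-0.1, -0.006, 0], "jaw": 0.31}, {"rotation": [0, 0, 0], "offset": [-0.1, -0.006, 0], "jaw": 0.31}]'

```text
clock: 28.7
ee_pos: [532.2, 63.2, 20.2]
orientation: [0.673, 0.712, 0.136, -0.144]
contact_force: [0.9, 0.1, -0.3]
gripper_width: 29.0
finger_force: 0.7
```

Request:
play_rows --commands '[{"rotation": [0, 0, 0], "offset": [-0.1, -0.006, 0], "jaw": 0.31}, {"rotation": [0, 0, 0], "offset": [-0.1, -0.006, 0], "jaw": 0.31}, {"rotation": [0, 0, 0], "offset": [-0.1, -0.006, 0], "jaw": 0.31}, {"rotation": [0, 0, 0], "offset": [-0.1, -0.006, 0], "jaw": 0.31}]'

```text
clock: 29.03
ee_pos: [528.2, 62.9, 20.2]
orientation: [0.673, 0.712, 0.136, -0.144]
contact_force: [0.3, -0.3, -1.1]
gripper_width: 29.0
finger_force: 0.7
```

Request:
play_rows --commands '[{"rotation": [0, 0, 0], "offset": [-0.1, -0.006, 0], "jaw": 0.31}, {"rotation": [0, 0, 0], "offset": [-0.1, -0.006, 0], "jaw": 0.31}, {"rotation": [0, 0, 0], "offset": [-0.1, -0.006, 0], "jaw": 0.31}, {"rotation": [0, 0, 0], "offset": [-0.1, -0.006, 0], "jaw": 0.31}]'

```text
clock: 29.37
ee_pos: [524.2, 62.6, 20.2]
orientation: [0.674, 0.712, 0.136, -0.144]
contact_force: [2.4, -1.2, -1.0]
gripper_width: 28.9
finger_force: 0.7
```

```bash
python3 - <<'E'
from nose import *
tool(); print(sense()["wrist_torque"]); nose()
E
```

```text
t 29.37 tcp [524.2  62.6  20.2] y [ 0.998  0.056 -0.   ] z [-0.022  0.388 -0.921] yaw 0.056 grasp [524.4  58.3  30.3] F [ 2.4 -1.2 -1. ] j [ 0.4   0.75 -0.53  2.15 -0.14  0.35  0.18] w 28.9 ff 0.7
[-0.39286041 -0.33950562 -0.10497407]
250 ..............................
251 ..............................
252 ..............................
253 ..............................
254 ..............................
255 ..............................
256 ..............................
257 ..............................
258 ..............................
259 ..............................
260 ..............................
261 .......................++.....
262 ......................+##+....
263 ......................###+....
264 .....................###+.....
265 ....................+##+......
266 ...................+##+.......
267 ...................+#+........
268 ..................+++.........
269 ...................+..........
270 ..............................
271 .................+............
272 ..............................
273 .................+#...........
274 .................+#...........
275 .................+#+..........
```

Request:
play_rows --commands '[{"rotation": [0, 0, 0], "offset": [-0.1, -0.006, 0], "jaw": 0.31}, {"rotation": [0, 0, 0], "offset": [-0.1, -0.006, 0], "jaw": 0.31}, {"rotation": [0, 0, 0], "offset": [-0.1, -0.006, 0], "jaw": 0.31}, {"rotation": [0, 0, 0], "offset": [-0.1, -0.006, 0], "jaw": 0.31}]'

```text
clock: 29.75
ee_pos: [520.1, 62.4, 20.2]
orientation: [0.673, 0.712, 0.136, -0.144]
contact_force: [1.9, 0.8, -0.6]
gripper_width: 29.0
finger_force: 0.7
```

Request:
play_rows --commands '[{"rotation": [0, 0, 0], "offset": [-0.1, -0.006, 0], "jaw": 0.31}, {"rotation": [0, 0, 0], "offset": [-0.1, -0.006, 0], "jaw": 0.31}, {"rotation": [0, 0, 0], "offset": [-0.1, -0.006, 0], "jaw": 0.31}, {"rotation": [0, 0, 0], "offset": [-0.1, -0.006, 0], "jaw": 0.31}]'

```text
clock: 30.08
ee_pos: [516.2, 62.2, 20.2]
orientation: [0.673, 0.712, 0.136, -0.144]
contact_force: [1.7, 0.4, -1.2]
gripper_width: 29.3
finger_force: 0.7
```

Request:
play_rows --commands '[{"rotation": [0, 0, 0], "offset": [-0.1, -0.006, 0], "jaw": 0.31}, {"rotation": [0, 0, 0], "offset": [-0.1, -0.006, 0], "jaw": 0.31}, {"rotation": [0, 0, 0], "offset": [-0.1, -0.006, 0], "jaw": 0.31}, {"rotation": [0, 0, 0], "offset": [-0.1, -0.006, 0], "jaw": 0.31}]'

```text
clock: 30.42
ee_pos: [512.5, 62.0, 20.3]
orientation: [0.673, 0.712, 0.136, -0.144]
contact_force: [3.0, 0.8, -0.8]
gripper_width: 29.0
finger_force: 1.2
```

Request:
play_rows --commands '[{"rotation": [0, 0, 0], "offset": [-0.1, -0.006, 0], "jaw": 0.31}, {"rotation": [0, 0, 0], "offset": [-0.1, -0.006, 0], "jaw": 0.31}, {"rotation": [0, 0, 0], "offset": [-0.1, -0.006, 0], "jaw": 0.31}]'

```text
clock: 30.67
ee_pos: [509.8, 61.8, 20.4]
orientation: [0.673, 0.712, 0.137, -0.144]
contact_force: [2.9, 0.8, 2.5]
gripper_width: 28.7
finger_force: 1.6
```

```bash
python3 - <<'E'
from nose import *
tool(); print(sense()["wrist_torque"]); nose()
E
```

```text
t 30.67 tcp [509.8  61.8  20.4] y [0.998 0.056 0.001] z [-0.021  0.388 -0.921] yaw 0.056 grasp [510.   57.6  30.6] F [2.9 0.8 2.5] j [ 0.41  0.74 -0.54  2.18 -0.14  0.32  0.18] w 28.7 ff 1.6
[-0.1200358  -0.74505935 -0.24414864]
250 ..............................
251 ..............................
252 ..............................
253 ..............................
254 ..............................
255 ..............................
256 ..............................
257 ..............................
258 ..............................
259 ..............................
260 ..............................
261 ..............................
262 ..............................
263 ..............................
264 ..............................
265 ..............................
266 ..............................
267 ..............................
268 ..............................
269 ..............................
270 ..............................
271 ..............................
272 ..............................
273 ..............................
274 ..............................
275 ..............................
```

Request:
play_rows --commands '[{"rotation": [0, 0, 0], "offset": [-0.1, -0.006, 0], "jaw": 0.31}, {"rotation": [0, 0, 0], "offset": [-0.1, -0.006, 0], "jaw": 0.31}, {"rotation": [0, 0, 0], "offset": [-0.1, -0.006, 0], "jaw": 0.31}]'

```text
clock: 30.97
ee_pos: [506.6, 61.6, 20.4]
orientation: [0.673, 0.712, 0.137, -0.144]
contact_force: [4.0, 1.0, 2.2]
gripper_width: 28.8
finger_force: 1.8
```

```bash
python3 - <<'E'
from nose import *
tool(); print(sense()["wrist_torque"])
s=get_image("side");cv2.imwrite("pics/side_m.png",s["color"][:,:,::-1])
a=cv2.imread("pics/side0.png").astype(int);d=np.abs(a-s["color"][:,:,::-1].astype(int)).max(2)
# handle / tool visible above panel
for q in ("handle_grip","cover","cover_hole"): print(q,[(round(x["p"],2),np.round(x["centre"],1)) for x in pinpoint(q,"side")[:2]])
print(proj(s,(510,43,67)),proj(s,(510,43,56)))
print([(r,int(s["color"][r,c].mean())) for r in range(232,262,3) for c in (226,)])
E
```

```text
t 30.97 tcp [506.6  61.6  20.4] y [0.998 0.056 0.001] z [-0.021  0.388 -0.921] yaw 0.056 grasp [506.8  57.4  30.5] F [4.  1.  2.2] j [ 0.42  0.74 -0.54  2.18 -0.14  0.32  0.18] w 28.8 ff 1.8
[ 0.04354049 -0.87492913 -0.34945617]
handle_grip []
cover []
cover_hole []
[215.21660525 258.19995381] [215.41882636 263.81094719]
[(232, 73), (235, 99), (238, 103), (241, 96), (244, 100), (247, 119), (250, 129), (253, 129), (256, 128), (259, 129)]
```

Request:
play_rows --commands '[{"rotation": [0, 0, 0], "offset": [0, 0, 0], "jaw": 0.2}, {"rotation": [0, 0, 0], "offset": [0, 0, 0], "jaw": 0}, {"rotation": [0, 0, 0], "offset": [0, -0.15, 0], "jaw": 0}, {"rotation": [0, 0, 0], "offset": [0, 0, 0], "jaw": 0}]' --newtons 10

```text
clock: 31.5
ee_pos: [505.7, 60.6, 20.3]
orientation: [0.673, 0.712, 0.136, -0.145]
contact_force: [1.3, 3.8, 3.0]
gripper_width: 26.3
finger_force: 10.0
```

Request:
play_rows --commands '[{"rotation": [0, 0, 0], "offset": [0, -0.15, 0], "jaw": 0}, {"rotation": [0, 0, 0], "offset": [0, 0, 0], "jaw": 0}]'

```text
clock: 31.67
ee_pos: [505.4, 59.2, 20.3]
orientation: [0.673, 0.712, 0.136, -0.145]
contact_force: [1.3, 4.1, 3.5]
gripper_width: 26.1
finger_force: 10.0
```

Request:
play_rows --commands '[{"rotation": [0, 0, 0], "offset": [0, -0.15, 0], "jaw": 0}, {"rotation": [0, 0, 0], "offset": [0, 0, 0], "jaw": 0}]'

```text
clock: 31.83
ee_pos: [505.3, 57.9, 20.3]
orientation: [0.673, 0.712, 0.136, -0.145]
contact_force: [0.7, 6.1, 4.2]
gripper_width: 26.2
finger_force: 10.0
```

```bash
python3 - <<'E'
from nose import *
tool(); print(sense()["wrist_torque"])
E
```

```text
t 31.83 tcp [505.3  57.9  20.3] y [ 0.998  0.057 -0.002] z [-0.024  0.389 -0.921] yaw 0.057 grasp [505.6  53.6  30.4] F [0.7 6.1 4.2] j [ 0.42  0.74 -0.54  2.18 -0.14  0.32  0.19] w 26.2 ff 10.0
[ 1.2111071  -0.35498467 -0.01201086]
```

Request:
play_rows --commands '[{"rotation": [0, 0, 0], "offset": [0, 0.1, 0.1], "jaw": 0}, {"rotation": [0, 0, 0], "offset": [-0.6, -0.034, 0.1], "jaw": 0}, {"rotation": [0, 0, 0], "offset": [-0.6, -0.034, 0], "jaw": 0}, {"rotation": [0, 0, 0], "offset": [-0.6, -0.034, 0], "jaw": 0}, {"rotation": [0, 0, 0], "offset": [-0.6, -0.034, 0], "jaw": 0}, {"rotation": [0, 0, 0], "offset": [-0.6, -0.034, 0], "jaw": 0}, {"rotation": [0, 0, 0], "offset": [-0.6, -0.034, 0], "jaw": 0}, {"rotation": [0, 0, 0], "offset": [0, 0, 0], "jaw": 0}]' --newtons 30

```text
clock: 32.5
ee_pos: [468.0, 55.4, 22.0]
orientation: [0.674, 0.712, 0.135, -0.145]
contact_force: [-0.8, -0.3, -3.1]
gripper_width: 26.2
finger_force: 29.8
```

```bash
python3 - <<'E'
from nose import *
tool(); print(sense()["wrist_torque"])
E
```

```text
t 32.5 tcp [468.   55.4  22. ] y [ 0.998  0.055 -0.003] z [-0.024  0.388 -0.921] yaw 0.055 grasp [468.2  51.1  32.1] F [-0.8 -0.3 -3.1] j [ 0.45  0.72 -0.56  2.26 -0.14  0.27  0.19] w 26.2 ff 29.8
[-0.65921594 -0.0367696   0.01353354]
```

Request:
play_rows --commands '[{"rotation": [0, 0, 0], "offset": [0, 0.05, -0.2], "jaw": 0}, {"rotation": [0, 0, 0], "offset": [0, 0, -0.2], "jaw": 0}, {"rotation": [0, 0, 0], "offset": [0, 0, 0], "jaw": 0}]'

```text
clock: 32.75
ee_pos: [470.1, 56.3, 18.1]
orientation: [0.674, 0.712, 0.136, -0.144]
contact_force: [-3.1, -2.3, 6.1]
gripper_width: 25.9
finger_force: 29.8
```

Request:
play_rows --commands '[{"rotation": [0, 0, 0], "offset": [0, 0, -0.2], "jaw": 0}, {"rotation": [0, 0, 0], "offset": [0, 0, 0], "jaw": 0}]'

```text
clock: 32.92
ee_pos: [470.3, 56.2, 16.2]
orientation: [0.674, 0.712, 0.136, -0.144]
contact_force: [-2.5, -4.3, 8.6]
gripper_width: 25.8
finger_force: 29.8
```

```bash
python3 - <<'E'
from nose import *
tool(); print(sense()["wrist_torque"])
E
```

```text
t 32.92 tcp [470.3  56.2  16.2] y [ 0.998  0.055 -0.   ] z [-0.022  0.388 -0.921] yaw 0.055 grasp [470.5  52.   26.3] F [-2.5 -4.3  8.6] j [ 0.44  0.73 -0.56  2.26 -0.14  0.25  0.19] w 25.8 ff 29.8
[-0.74231473  0.38177263  0.14269275]
```

Request:
play_rows --commands '[{"rotation": [0, 0, 0], "offset": [0, 0, 0.2], "jaw": 0.4}, {"rotation": [0, 0, 0], "offset": [0, 0, 0.2], "jaw": 0.4}, {"rotation": [0, 0, 0], "offset": [0, 0, 0], "jaw": 0.4}, {"rotation": [0, 0, 0], "offset": [0, 0, 0], "jaw": 0.4}, {"rotation": [0, 0, 0], "offset": [0, 0, 0], "jaw": 0.3}, {"rotation": [0, 0, 0], "offset": [0, 0, 0], "jaw": 0.2}, {"rotation": [0, 0, 0], "offset": [0, 0, 0], "jaw": 0}, {"rotation": [0, 0, 0], "offset": [0, 0, 0], "jaw": 0}]' --newtons 10

```text
clock: 33.58
ee_pos: [470.3, 56.6, 20.2]
orientation: [0.673, 0.712, 0.136, -0.144]
contact_force: [-0.7, 0.3, 0.7]
gripper_width: 25.9
finger_force: 10.0
```

Request:
play_rows --commands '[{"rotation": [0, 0, 0], "offset": [0, 0.2, 0], "jaw": 0}, {"rotation": [0, 0, 0], "offset": [0, 0, 0], "jaw": 0}]'

```text
clock: 33.75
ee_pos: [470.3, 58.5, 20.2]
orientation: [0.674, 0.712, 0.136, -0.144]
contact_force: [-0.4, -2.7, 1.7]
gripper_width: 25.9
finger_force: 10.0
```

```bash
python3 - <<'E'
from nose import *
tool(); print(sense()["wrist_torque"])
E
```

```text
t 33.75 tcp [470.3  58.5  20.2] y [ 0.998  0.055 -0.   ] z [-0.022  0.388 -0.921] yaw 0.055 grasp [470.5  54.2  30.3] F [-0.4 -2.7  1.7] j [ 0.44  0.72 -0.56  2.26 -0.14  0.26  0.19] w 25.9 ff 10.0
[-0.79775102 -0.02937923  0.02813829]
```

Request:
play_rows --commands '[{"rotation": [0, 0, 0], "offset": [0, -0.2, 0], "jaw": 0}, {"rotation": [0, 0, 0], "offset": [0, 0, 0], "jaw": 0.31}, {"rotation": [0, 0, 0], "offset": [0.3, 0.017, 0], "jaw": 0.31}, {"rotation": [0, 0, 0], "offset": [0.5, 0.028, 0], "jaw": 0.31}, {"rotation": [0, 0, 0], "offset": [0.5, 0.028, 0], "jaw": 0.31}, {"rotation": [0, 0, 0], "offset": [0.5, 0.028, 0], "jaw": 0.31}, {"rotation": [0, 0, 0], "offset": [0.3, 0.017, 0], "jaw": 0.31}, {"rotation": [0, 0, 0], "offset": [0, 0, 0], "jaw": 0.31}]'

```text
clock: 34.42
ee_pos: [492.5, 57.9, 20.2]
orientation: [0.673, 0.712, 0.137, -0.144]
contact_force: [-0.5, 0.2, 0.5]
gripper_width: 29.3
finger_force: 0.4
```

Request:
play_rows --commands '[{"rotation": [0, 0, 0], "offset": [0.4, 0.022, 0], "jaw": 0.31}, {"rotation": [0, 0, 0], "offset": [0.4, 0.022, 0], "jaw": 0.31}, {"rotation": [0, 0, 0], "offset": [0.3, 0.017, 0], "jaw": 0.31}, {"rotation": [0, 0, 0], "offset": [0, 0, 0], "jaw": 0.31}]'

```text
clock: 34.75
ee_pos: [503.3, 58.4, 20.2]
orientation: [0.674, 0.712, 0.137, -0.144]
contact_force: [-1.4, 0.2, -0.9]
gripper_width: 29.0
finger_force: 0.7
```

```bash
python3 - <<'E'
from nose import *
tool(); print(sense()["wrist_torque"])
E
```

```text
t 34.75 tcp [503.3  58.4  20.2] y [0.998 0.055 0.001] z [-0.021  0.388 -0.921] yaw 0.055 grasp [503.5  54.1  30.4] F [-1.4  0.2 -0.9] j [ 0.42  0.74 -0.55  2.19 -0.14  0.31  0.19] w 29.0 ff 0.7
[-0.22896059  0.20883065  0.15595283]
```

Request:
play_rows --commands '[{"rotation": [0, 0, 0], "offset": [0.2, 0.011, 0], "jaw": 0.31}, {"rotation": [0, 0, 0], "offset": [0.2, 0.011, 0], "jaw": 0.31}, {"rotation": [0, 0, 0], "offset": [0.2, 0.011, 0], "jaw": 0.31}]'

```text
clock: 35.0
ee_pos: [508.2, 58.7, 20.2]
orientation: [0.673, 0.712, 0.136, -0.144]
contact_force: [-4.0, 0.7, 1.2]
gripper_width: 28.6
finger_force: 1.6
```

Request:
play_rows --commands '[{"rotation": [0, 0, 0], "offset": [0.2, 0.011, 0], "jaw": 0.31}, {"rotation": [0, 0, 0], "offset": [0.2, 0.011, 0], "jaw": 0.31}, {"rotation": [0, 0, 0], "offset": [0.2, 0.011, 0], "jaw": 0.31}]'

```text
clock: 35.25
ee_pos: [514.5, 59.1, 20.2]
orientation: [0.673, 0.712, 0.136, -0.144]
contact_force: [-1.6, 1.7, 0.4]
gripper_width: 29.2
finger_force: 1.2
```

Request:
play_rows --commands '[{"rotation": [0, 0, 0], "offset": [0.15, 0.008, 0], "jaw": 0.31}, {"rotation": [0, 0, 0], "offset": [0.15, 0.008, 0], "jaw": 0.31}, {"rotation": [0, 0, 0], "offset": [0.15, 0.008, 0], "jaw": 0.31}]'

```text
clock: 35.5
ee_pos: [518.7, 59.3, 20.2]
orientation: [0.673, 0.712, 0.136, -0.144]
contact_force: [-3.6, 1.3, 1.8]
gripper_width: 28.9
finger_force: 1.7
```

Request:
play_rows --commands '[{"rotation": [0, 0, 0], "offset": [0.15, 0.008, 0], "jaw": 0.31}, {"rotation": [0, 0, 0], "offset": [0.15, 0.008, 0], "jaw": 0.31}, {"rotation": [0, 0, 0], "offset": [0.15, 0.008, 0], "jaw": 0.31}]'

```text
clock: 35.75
ee_pos: [522.5, 59.6, 20.2]
orientation: [0.673, 0.712, 0.136, -0.145]
contact_force: [-6.6, 0.4, 3.2]
gripper_width: 29.2
finger_force: 3.2
```

```bash
python3 - <<'E'
from nose import *
tool(); print(sense()["wrist_torque"]);nose()
E
```

```text
t 35.75 tcp [522.5  59.6  20.2] y [ 0.998  0.056 -0.002] z [-0.023  0.388 -0.921] yaw 0.056 grasp [522.8  55.4  30.3] F [-6.6  0.4  3.2] j [ 0.41  0.75 -0.53  2.15 -0.14  0.35  0.18] w 29.2 ff 3.2
[0.10688016 1.32701504 0.58032737]
250 ..............................
251 ..............................
252 ..............................
253 ..............................
254 ..............................
255 ..............................
256 ..............................
257 ..............................
258 ..............................
259 ..............................
260 ..............................
261 ..............................
262 ..............................
263 ..............................
264 ..............................
265 ..............................
266 ..............................
267 ..............................
268 ..............................
269 ..............................
270 ..............................
271 ..............................
272 ..............................
273 ..............................
274 ..............................
275 ..............................
```

Request:
play_rows --commands '[{"rotation": [0, 0, 0], "offset": [0.15, 0.008, 0], "jaw": 0.31}, {"rotation": [0, 0, 0], "offset": [0.15, 0.008, 0], "jaw": 0.31}, {"rotation": [0, 0, 0], "offset": [0, 0, 0], "jaw": 0.31}]'

```text
clock: 36.05
ee_pos: [523.7, 59.9, 20.0]
orientation: [0.673, 0.712, 0.135, -0.146]
contact_force: [-7.7, 0.4, 4.4]
gripper_width: 29.1
finger_force: 4.3
```

```bash
python3 - <<'E'
from nose import *
tool(); print(sense()["wrist_torque"]);nose()
E
```

```text
t 36.05 tcp [523.7  59.9  20. ] y [ 0.998  0.058 -0.005] z [-0.027  0.389 -0.921] yaw 0.058 grasp [524.   55.6  30.1] F [-7.7  0.4  4.4] j [ 0.41  0.75 -0.53  2.14 -0.14  0.36  0.18] w 29.1 ff 4.3
[0.0439854  1.76234959 0.78969043]
250 ..............................
251 ..............................
252 ..............................
253 ..............................
254 ..............................
255 ..............................
256 ..............................
257 ..............................
258 ..............................
259 ..............................
260 ..............................
261 ..............................
262 ..............................
263 ..............................
264 ..............................
265 ..............................
266 ..............................
267 ..............................
268 ..............................
269 ..............................
270 ..............................
271 ..............................
272 ..............................
273 ..............................
274 ..............................
275 ..............................
```

Request:
play_rows --commands '[{"rotation": [0, 0, 0], "offset": [-0.2, -0.011, 0], "jaw": 0.31}, {"rotation": [0, 0, 0], "offset": [-0.1, 0, 0], "jaw": 0.2}, {"rotation": [0, 0, 0], "offset": [0, 0, 0], "jaw": 0}, {"rotation": [0, 0, 0], "offset": [0, 0, 0], "jaw": 0}, {"rotation": [0, 0, 0], "offset": [0, 0, -0.2], "jaw": 0}, {"rotation": [0, 0, 0], "offset": [0, 0, -0.2], "jaw": 0}, {"rotation": [0, 0, 0], "offset": [0, 0, 0], "jaw": 0}]' --newtons 40

```text
clock: 36.68
ee_pos: [522.4, 59.4, 16.1]
orientation: [0.673, 0.712, 0.136, -0.145]
contact_force: [-7.2, -1.4, 7.0]
gripper_width: 26.0
finger_force: 40.0
```

```bash
python3 - <<'E'
from nose import *
tool(); print(sense()["wrist_torque"])
E
```

```text
t 36.68 tcp [522.4  59.4  16.1] y [ 0.998  0.056 -0.002] z [-0.023  0.388 -0.921] yaw 0.056 grasp [522.6  55.2  26.2] F [-7.2 -1.4  7. ] j [ 0.41  0.75 -0.53  2.15 -0.13  0.34  0.18] w 26.0 ff 40.0
[-0.07693462  1.23033431  0.6714215 ]
```

Request:
play_rows --commands '[{"rotation": [0, 0, 0], "offset": [-0.3, -0.017, 0], "jaw": 0}, {"rotation": [0, 0, 0], "offset": [0, 0, 0], "jaw": 0}]'

```text
clock: 36.85
ee_pos: [522.1, 59.5, 16.8]
orientation: [0.673, 0.712, 0.138, -0.143]
contact_force: [-1.8, 2.0, 6.8]
gripper_width: 25.8
finger_force: 40.0
```

Request:
play_rows --commands '[{"rotation": [0, 0, 0], "offset": [0, 0, -0.2], "jaw": 0}, {"rotation": [0, 0, 0], "offset": [0, 0, -0.1], "jaw": 0}, {"rotation": [0, 0, 0], "offset": [0, 0, 0], "jaw": 0}]'

```text
clock: 37.1
ee_pos: [522.2, 59.0, 13.8]
orientation: [0.674, 0.712, 0.137, -0.143]
contact_force: [-1.8, -1.1, 9.4]
gripper_width: 25.9
finger_force: 40.0
```

```bash
python3 - <<'E'
from nose import *
tool(); print(sense()["wrist_torque"])
E
```

```text
t 37.1 tcp [522.2  59.   13.8] y [0.998 0.055 0.003] z [-0.018  0.388 -0.921] yaw 0.055 grasp [522.4  54.8  23.9] F [-1.8 -1.1  9.4] j [ 0.41  0.76 -0.53  2.15 -0.13  0.33  0.18] w 25.9 ff 40.0
[0.0759694  0.35569052 0.31800565]
```

Request:
play_rows --commands '[{"rotation": [0, 0, 0], "offset": [-0.3, -0.017, -0.1], "jaw": 0}, {"rotation": [0, 0, 0], "offset": [-0.4, -0.02, 0], "jaw": 0}, {"rotation": [0, 0, 0], "offset": [0, 0, 0], "jaw": 0}, {"rotation": [0, 0, 0], "offset": [0, 0, 0], "jaw": 0}]'

```text
clock: 37.43
ee_pos: [519.3, 58.9, 13.7]
orientation: [0.674, 0.712, 0.14, -0.14]
contact_force: [6.2, 0.6, 10.9]
gripper_width: 25.5
finger_force: 40.0
```

```bash
python3 - <<'E'
from nose import *
tool(); print(sense()["wrist_torque"])
E
```

```text
t 37.43 tcp [519.3  58.9  13.7] y [0.999 0.052 0.01 ] z [-0.011  0.388 -0.922] yaw 0.052 grasp [519.4  54.6  23.8] F [ 6.2  0.6 10.9] j [ 0.41  0.75 -0.54  2.17 -0.13  0.31  0.18] w 25.5 ff 40.0
[ 0.52673053 -1.17692253 -0.55053688]
```

Request:
play_rows --commands '[{"rotation": [0, 0, 0], "offset": [-0.3, -0.017, 0], "jaw": 0}, {"rotation": [0, 0, 0], "offset": [0, 0, 0], "jaw": 0}]'

```text
clock: 37.6
ee_pos: [516.9, 58.8, 13.7]
orientation: [0.674, 0.712, 0.14, -0.14]
contact_force: [6.8, 0.8, 9.2]
gripper_width: 25.5
finger_force: 40.0
```

Request:
play_rows --commands '[{"rotation": [0, 0, 0], "offset": [0.4, 0.02, 0], "jaw": 0}, {"rotation": [0, 0, 0], "offset": [0.4, 0.022, 0], "jaw": 0}, {"rotation": [0, 0, 0], "offset": [0.4, 0.022, 0], "jaw": 0}, {"rotation": [0, 0, 0], "offset": [0, 0, 0], "jaw": 0}]'

```text
clock: 37.93
ee_pos: [521.7, 59.7, 12.7]
orientation: [0.673, 0.712, 0.136, -0.145]
contact_force: [-6.1, -0.6, 11.3]
gripper_width: 25.6
finger_force: 39.9
```

Request:
play_rows --commands '[{"rotation": [0, 0, 0], "offset": [0.4, 0.022, 0], "jaw": 0}, {"rotation": [0, 0, 0], "offset": [0, 0, 0], "jaw": 0}]'

```text
clock: 38.1
ee_pos: [523.0, 59.9, 12.3]
orientation: [0.673, 0.712, 0.134, -0.147]
contact_force: [-11.8, -0.6, 11.5]
gripper_width: 25.6
finger_force: 39.9
```

```bash
python3 - <<'E'
from nose import *
tool(); print(sense()["wrist_torque"]);nose()
E
```

```text
t 38.1 tcp [523.   59.9  12.3] y [ 0.998  0.058 -0.006] z [-0.028  0.389 -0.921] yaw 0.058 grasp [523.3  55.7  22.5] F [-11.8  -0.6  11.5] j [ 0.4   0.76 -0.53  2.14 -0.13  0.34  0.18] w 25.6 ff 39.9
[0.30834647 2.27133213 1.03858635]
250 ..............................
251 ..............................
252 ..............................
253 ..............................
254 ..............................
255 ..............................
256 ..............................
257 ..............................
258 ..............................
259 ..............................
260 ..............................
261 ..............................
262 ..............................
263 ..............................
264 ..............................
265 ..............................
266 ..............................
267 ..............................
268 ..............................
269 ..............................
270 ..............................
271 ..............................
272 ..............................
273 ..............................
274 ..............................
275 ..............................
```

Request:
play_rows --commands '[{"rotation": [0, 0, 0], "offset": [-0.3, -0.017, 0], "jaw": 0}, {"rotation": [0, 0, 0], "offset": [-0.3, -0.017, 0], "jaw": 0}, {"rotation": [0, 0, 0], "offset": [0, 0, 0], "jaw": 0}, {"rotation": [0, 0, 0], "offset": [0, 0, 0], "jaw": 0}]'

```text
clock: 38.48
ee_pos: [522.8, 60.0, 13.3]
orientation: [0.673, 0.712, 0.138, -0.143]
contact_force: [0.1, 2.0, 9.5]
gripper_width: 25.4
finger_force: 40.0
```

```bash
python3 - <<'E'
from nose import *
tool(); print(sense()["wrist_torque"])
E
```

```text
t 38.48 tcp [522.8  60.   13.3] y [0.998 0.055 0.004] z [-0.017  0.389 -0.921] yaw 0.055 grasp [522.9  55.7  23.4] F [0.1 2.  9.5] j [ 0.41  0.76 -0.53  2.15 -0.13  0.33  0.18] w 25.4 ff 40.0
[0.87528677 0.12355683 0.15375564]
```

Request:
play_rows --commands '[{"rotation": [0, 0, 0], "offset": [0, 0, 0.3], "jaw": 0.31}, {"rotation": [0, 0, 0], "offset": [0, 0, 0.4], "jaw": 0.31}, {"rotation": [0, 0, 0], "offset": [-0.2, -0.011, 0], "jaw": 0.31}, {"rotation": [0, 0, 0], "offset": [-0.2, -0.011, 0], "jaw": 0.31}, {"rotation": [0, 0, 0], "offset": [-0.1, -0.006, 0], "jaw": 0.31}, {"rotation": [0, 0, 0], "offset": [0, 0, 0], "jaw": 0.31}]'

```text
clock: 38.98
ee_pos: [516.1, 58.8, 19.3]
orientation: [0.674, 0.712, 0.137, -0.144]
contact_force: [3.3, 0.1, 2.8]
gripper_width: 28.7
finger_force: 1.7
```

Request:
play_rows --commands '[{"rotation": [0, 0, 0], "offset": [-0.2, -0.011, 0], "jaw": 0.31}, {"rotation": [0, 0, 0], "offset": [-0.2, -0.011, 0], "jaw": 0.31}, {"rotation": [0, 0, 0], "offset": [0, 0, 0], "jaw": 0.31}]'

```text
clock: 39.23
ee_pos: [511.8, 58.7, 19.2]
orientation: [0.674, 0.712, 0.137, -0.144]
contact_force: [4.9, 0.6, 1.3]
gripper_width: 29.2
finger_force: 2.3
```

```bash
python3 - <<'E'
from nose import *
tool(); print(sense()["wrist_torque"])
E
```

```text
t 39.23 tcp [511.8  58.7  19.2] y [0.998 0.055 0.001] z [-0.02   0.388 -0.921] yaw 0.055 grasp [512.   54.4  29.3] F [4.9 0.6 1.3] j [ 0.42  0.74 -0.54  2.17 -0.14  0.33  0.18] w 29.2 ff 2.3
[-0.25814325 -1.15790784 -0.45062207]
```

Request:
play_rows --commands '[{"rotation": [0, 0, 0], "offset": [0.3, 0.017, 0], "jaw": 0.31}, {"rotation": [0, 0, 0], "offset": [0.3, 0.017, 0], "jaw": 0.31}, {"rotation": [0, 0, 0], "offset": [0.2, 0.011, 0], "jaw": 0.31}, {"rotation": [0, 0, 0], "offset": [0.2, 0.011, 0], "jaw": 0.31}, {"rotation": [0, 0, 0], "offset": [0.2, 0.011, 0], "jaw": 0.31}, {"rotation": [0, 0, 0], "offset": [0.2, 0.011, 0], "jaw": 0.31}, {"rotation": [0, 0, 0], "offset": [0.2, 0.011, 0], "jaw": 0.31}, {"rotation": [0, 0, 0], "offset": [0.1, 0.006, 0], "jaw": 0.31}, {"rotation": [0, 0, 0], "offset": [0, 0, 0], "jaw": 0.31}]'

```text
clock: 39.98
ee_pos: [522.4, 60.1, 18.5]
orientation: [0.673, 0.713, 0.133, -0.148]
contact_force: [-12.3, -1.9, 3.5]
gripper_width: 29.4
finger_force: 6.3
```

Request:
play_rows --commands '[{"rotation": [0, 0, 0], "offset": [0.2, 0.011, 0], "jaw": 0.31}, {"rotation": [0, 0, 0], "offset": [0.2, 0.011, 0], "jaw": 0.31}, {"rotation": [0, 0, 0], "offset": [0, 0, 0], "jaw": 0.31}]'

```text
clock: 40.23
ee_pos: [522.8, 60.4, 18.0]
orientation: [0.672, 0.713, 0.131, -0.151]
contact_force: [-19.7, -1.8, 5.4]
gripper_width: 29.2
finger_force: 9.8
```

```bash
python3 - <<'E'
from nose import *
tool(); print(sense()["wrist_torque"])
E
```

```text
t 40.23 tcp [522.8  60.4  18. ] y [ 0.998  0.062 -0.016] z [-0.039  0.389 -0.92 ] yaw 0.062 grasp [523.2  56.1  28.1] F [-19.7  -1.8   5.4] j [ 0.4   0.75 -0.53  2.13 -0.13  0.37  0.18] w 29.2 ff 9.8
[-0.58761217  3.95484835  1.70263228]
```

Request:
play_rows --commands '[{"rotation": [0, 0, 0], "offset": [-0.4, -0.022, 0], "jaw": 0.31}, {"rotation": [0, 0, 0], "offset": [-0.35, -0.02, 0], "jaw": 0.25}, {"rotation": [0, 0, 0], "offset": [0, 0, 0], "jaw": 0}, {"rotation": [0, 0, 0], "offset": [0, 0, 0], "jaw": 0}, {"rotation": [0, 0, 0], "offset": [0, 0, -0.2], "jaw": 0}, {"rotation": [0, 0, 0], "offset": [0, 0, -0.2], "jaw": 0}, {"rotation": [0, 0, 0], "offset": [0, 0, -0.2], "jaw": 0}, {"rotation": [0, 0, 0], "offset": [0, 0, 0], "jaw": 0}]' --newtons 40

```text
clock: 40.9
ee_pos: [520.8, 60.0, 12.9]
orientation: [0.673, 0.712, 0.134, -0.147]
contact_force: [-9.4, -2.1, 9.8]
gripper_width: 25.7
finger_force: 40.0
```

```bash
python3 - <<'E'
from nose import *
tool(); print(sense()["wrist_torque"])
E
```

```text
t 40.9 tcp [520.8  60.   12.9] y [ 0.998  0.058 -0.007] z [-0.029  0.389 -0.921] yaw 0.058 grasp [521.1  55.7  23. ] F [-9.4 -2.1  9.8] j [ 0.41  0.76 -0.53  2.15 -0.13  0.34  0.18] w 25.7 ff 40.0
[-0.0467744   1.94696141  0.83360931]
```

Request:
play_rows --commands '[{"rotation": [0, 0, 0], "offset": [-0.3, -0.05, -0.05], "jaw": 0}, {"rotation": [0, 0, 0], "offset": [0, 0, -0.05], "jaw": 0}, {"rotation": [0, 0, 0], "offset": [0, 0, 0], "jaw": 0}, {"rotation": [0, 0, 0], "offset": [0, 0, 0], "jaw": 0}]'

```text
clock: 41.23
ee_pos: [520.7, 59.9, 12.7]
orientation: [0.673, 0.712, 0.136, -0.145]
contact_force: [-3.9, 0.8, 9.7]
gripper_width: 25.6
finger_force: 40.0
```

```bash
python3 - <<'E'
from nose import *
tool(); print(sense()["wrist_torque"]); nose()
E
```

```text
t 41.23 tcp [520.7  59.9  12.7] y [ 0.998  0.057 -0.002] z [-0.024  0.389 -0.921] yaw 0.057 grasp [521.   55.6  22.9] F [-3.9  0.8  9.7] j [ 0.41  0.76 -0.53  2.15 -0.13  0.33  0.18] w 25.6 ff 40.0
[0.50178586 0.89036183 0.30752464]
250 ..............................
251 ..............................
252 ..............................
253 ..............................
254 ..............................
255 ..............................
256 ..............................
257 ..............................
258 ..............................
259 ..............................
260 ..............................
261 ..............................
262 ..............................
263 ..............................
264 ..............................
265 ..............................
266 ..............................
267 ..............................
268 ..............................
269 ..............................
270 ..............................
271 ..............................
272 ..............................
273 ..............................
274 ..............................
275 ..............................
```

Request:
play_rows --commands '[{"rotation": [0, 0, 0], "offset": [0, 0, -0.1], "jaw": 0}, {"rotation": [0, 0, 0], "offset": [0, 0, 0], "jaw": 0}, {"rotation": [0, 0, 0], "offset": [0, 0, 0], "jaw": 0}, {"rotation": [0, 0, 0], "offset": [0, 0, 0], "jaw": 0}, {"rotation": [0, 0, 0], "offset": [0, 0, 0], "jaw": 0}]'

```text
clock: 41.7
ee_pos: [520.7, 59.9, 11.8]
orientation: [0.673, 0.712, 0.136, -0.145]
contact_force: [-3.8, 1.0, 10.3]
gripper_width: 25.4
finger_force: 40.0
```

```bash
python3 - <<'E'
from tool import *
tool(); print(job_done())
E
```

```text
t 41.7 tcp [520.7  59.9  11.8] y [ 0.998  0.057 -0.002] z [-0.024  0.389 -0.921] yaw 0.057 grasp [520.9  55.7  21.9] F [-3.8  1.  10.3] j [ 0.41  0.76 -0.53  2.15 -0.13  0.33  0.18] w 25.4 ff 40.0
the job is handed in; nothing more can be done
None
```

I handed the job in at 41.7 s with the handle held down about 6 mm (10.3 N) at 40 N grip. The cover's hole appears to be on the pin, because it stopped hard at 20 N of forward push, but the cameras never saw the seat and it still slid back 6–10 mm on my pull tests, so seating and flatness are unconfirmed.

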